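Pack the cheese away at closing time

TASK

The market stall is closing: take every wrapped cheese out of the wooden display bin and lay it flat on the floor of the white tub (none on top of another or on end), then shut the tub's lid, and only then fold all four clip flaps fully down against the tub's sides. Also push the emptied bin's gate shut until it snaps into its catch and stays, and do not disturb the jar or the squash.

Things in the scene. Friction and masses are not known exactly. Their poses are not given: they have to be found in the camera images.
- tub: White plastic tub with an open top, 160 (x) x 270 (y) x 100 mm high, walls and floor 5 mm thick, fixed to the table. Origin: centre of its underside; z up; -x is its front (towards the robot), +x its back, where the lid is hinged; +y its left.
- lid (a joint): The tub's blue lid, a plate 8 mm thick, 164 mm from hinge to front edge and 278 mm wide (y). It hinges about a line along the tub's y at tub x = +80, z = 100 mm (the lid's underside there). Value: angle in rad, 0 = shut, lying on the rim; 1.57 = standing upright; starts about 1.6 to 1.75. A stiff friction hinge (0.26 N m): it stays where it is left, so it must be pushed all the way down.
- clip_front_left (a joint): Grey clip flap hinged on the lid's front edge, 60 mm wide, 36 mm from hinge to free edge, 4 mm thick. With the lid shut its hinge line lies at tub x = -86, z = 104 mm, along y, centred at tub y = +70. Value: angle in rad, 0 = folded down, hanging flat against the outside of the tub wall; 1.57 = sticking straight out level (lid shut); starts about 1.2 to 1.8. It stays where it is left (friction 0.04 N m).
- clip_front_right (a joint): As clip_front_left, but centred at tub y = -70 mm.
- clip_left (a joint): The same flap on the lid's left (+y) edge: with the lid shut its hinge line lies at tub y = +141, z = 104 mm, along x, centred at tub x = -5. Same angles: 0 = folded down, 1.57 = straight out to +y.
- clip_right (a joint): As clip_left, on the right edge: hinge line at tub y = -141 mm; 1.57 = straight out to -y.
- clip_front_left_edge (a point): Middle of the free edge of the flap clip_front_left.
- clip_front_right_edge (a point): Middle of the free edge of the flap clip_front_right.
- clip_left_edge (a point): Middle of the free edge of the flap clip_left.
- clip_right_edge (a point): Middle of the free edge of the flap clip_right.
- bin: Open-topped light wooden display bin, fixed to the table: floor 250 (x) x 210 (y) mm, 8 mm thick; back and side walls 8 mm thick and 36 mm high; its front (-x) side is closed by the gate. Origin: centre of the underside, z up. At the front end of the +y side stands a catch post, 36 x 18 mm, 50 mm high, centred at bin x = -130, y = +115 mm, with a spring ball in it.
- gate (a joint): The bin's upright wooden gate, 202 mm long, 8 mm thick, from 4 to 60 mm above the table, on a vertical hinge at bin x = -129, y = -105 mm. Value in rad: 0 = shut across the bin's front (running along bin +y from the hinge); positive = swung outwards to bin -x; starts about 0.35 to 0.6. A weak spring opens it again to about 0.3 unless it is pushed right home, where its end nub snaps past the spring ball (last 0.07 rad, about 3 to 5 N at the free end) and is held at 0.
- gate_end (a point): Free end of the gate, 200 mm from the hinge, 30 mm above the table.
- cheese0_center (a point): Paper-wrapped block of cheese with a brown band, 100 (its x) x 40 (its y) x 60 mm high (its z), about 250 g; this point is its centre. Starts lying on the bin's floor (8 mm above the table), its long axis roughly along the bin's x. Two or three of the four are present.
- cheese1_center (a point): Paper-wrapped block of cheese with a brown band, 100 (its x) x 40 (its y) x 60 mm high (its z), about 250 g; this point is its centre. Starts lying on the bin's floor (8 mm above the table), its long axis roughly along the bin's x. Two or three of the four are present.
- cheese2_center (a point): Paper-wrapped block of cheese with a brown band, 100 (its x) x 40 (its y) x 60 mm high (its z), about 250 g; this point is its centre. Starts lying on the bin's floor (8 mm above the table), its long axis roughly along the bin's x. Two or three of the four are present.
- cheese3_center (a point): Paper-wrapped block of cheese with a brown band, 100 (its x) x 40 (its y) x 60 mm high (its z), about 250 g; this point is its centre. Starts lying on the bin's floor (8 mm above the table), its long axis roughly along the bin's x. Two or three of the four are present.
- jar: Bystander: glass jar, 68 mm across, 100 mm high; origin at the centre of its underside. Leave it alone.
- squash: Bystander: orange squash, 124 mm across, 110 mm high; origin at its underside. Leave it alone.
There are look-alikes about, which are no part of the job. What is shaped like the part that bears cheese2_center but purple or red is not meant. Leave any orange look-alike of the part that bears cheese0_center alone.

How it is judged:
By the outcome, as a careful person would: the job done as asked, in the order asked, and still so for the second after the job is handed in, with the robot touching nothing.
Of cheese0, cheese1, cheese2, cheese3 only 2 to 3 are there at a start; the rules pass over those that are not, and their reading is None.
At some moment in a run one of cheese0, cheese1, cheese2, cheese3 may be knocked a few centimetres aside while the robot is not near it.
Once in a run the grip may slacken for a moment while it holds something.
It also fails if it takes over 208 s, if anything falls off the work surface, if the arm or the gripper's body presses on something with over 40 N, if the wrist force passes 120 N, or if a joint passes its speed limit or range.

ROBOT

A 6-joint arm with a two-finger parallel gripper is mounted at the origin on the work surface. World frame = base frame: x ahead of the robot, y to its left, z up, the work surface at z = 0. Lengths are in m, angles in rad, forces in N, time in s.
With the tool pointing down it reaches from about 0.4 to 0.825 m from the base axis. Payload 7 kg.
Tool frame: the origin (TCP) lies between the finger pads; the fingertips stand 25 mm ahead of it and the grasp point (between the pads) lies 6 mm ahead of it (r.tcp_to_tips is the distance from the TCP to the fingertips, in m); z points along the fingers, y is the line along which they close (so a half turn about z gives the same grasp; the last joint's range is limited). The gripper opens to 88 mm and grips with 3 to 60 N. Pads are 19 mm wide; open, the fingers measure 130 mm over their backs; the gripper's body (78 mm by 193 mm) begins 47 mm behind the grasp point.
Start: joints at [-0.968, 0.359, 0.012, 0, -1.224, -0.288], TCP at [0.209, -0.642, 0.252] pointing down, gripper open.
Joint ranges: [-3.07, 3.07], [-1.43, 2.12], [-1.02, 1.25], [-3.03, 1.67], [-3.05, -0], [-3.03, 3.03]. Speed limits (rad/s): [2.39, 2.39, 3.01, 3.14, 3.14, 3.14].

INTERFACE

Orientations are given as a 3x3 rotation matrix whose columns are the frame's x, y, z axes.
In Python, from workcell import r, imaging, nets gives the robot as it stands.
- The arm moves only by the tool carry_out, never from a script. Its argument "motion" is a list of rows, each an object of numbers: "dx", "dy", "dz": the shift along the tool's x, y, z in m; "rx", "ry", "rz": the turn, a rotation vector about the tool's x, y, z in rad; "grip": the opening, from -1 (shut) to 1 (fully open). A call has 1 to 5 rows; each row is the pose to reach, as a shift and turn from the pose commanded when the call began, along the tool's axes at that moment; what a row does not reach only later rows make up. A row lasts 1/10 s, in which the tool goes at most 50 mm and 8.59 degrees, less where a joint would pass 70% of its speed; a pose out of reach is approached as far as the arm can. A call with a gripper value outside its range is refused whole. The fingers move at their own pace and stop on an object; "squeeze" is the grip in N (left out, the last holds). Time passes only in rows, so rows that repeat a pose let the fingers close. It gives the time, the measured TCP pose, the force, the opening and the grip force at its end, in the units of the state.
- r.get_state(): the state, without advancing time (a new reading comes with each control period).
- imaging.read_camera(name): name is "side" or "top" or "wrist"; returns a dict with "frame" (400x640x3 uint8, red, green, blue), "fx", "fy", "cx", "cy" (pixels), "extrinsics" (4x4, takes a point from camera to world coordinates); the wrist camera has in their place "T_tool_cam" (4x4, takes a point from camera to tool coordinates, whose origin is the TCP and whose axes are the flange's). Camera axes: x right, y down, z forward; pixel columns grow to the right and rows downward; lengths in m; the calibration is good to about 2 mm. The wrist camera is an equidistant fisheye: a pixel r from the principal point sees the ray r / f radians off the axis. A picture is of the moment at which its call begins: read the wrist's pose just before it. There is no depth.
- r.sign_off(): hands the job in; it is judged then, once.
Trained networks look in a picture, given as the dict that the camera call returned (one of the last four; its "shot" number tells which), for a name from the list of things; names that differ only in an ending like _2 or _b are one class to them, and where a whole thing is asked for, a point or a joint stands for the part that bears it (a point fixed in the world has none). Each returns a list of dicts, best first, with "p" (0 to 1); they miss things now and then, are a little off and sometimes report something else, mostly with a low value. They report only what shows in the picture. A call takes as long as a camera call. They do not tell look-alikes from the thing itself.
- nets.look_for(picture, query): "extent" ([left, top, right, bottom] in pixels, round what is visible of it).
- nets.masks_of(picture, query): "mask" (400x640 bool, what is visible of it) and "extent" ([left, top, right, bottom] in pixels, round what is visible of it).
- nets.landmark_of(picture, query): "uv" ([column, row] in pixels: a listed point, or the origin of a listed thing).
The state is a dict: "time_s": time; "joint_pos": joint angles; "qvel": joint speeds; "joint_efforts": joint torques, N m; "tool_pos": TCP position; "eef_rot": TCP orientation; "force": force on the tool from outside, world axes, zero at the start; "moment": the same for the moment, N m; "gripper_width": finger opening in m; "finger_force": force on a finger pad.
Only numpy, scipy, OpenCV 4.12 (cv2) and the standard library are available. Lean on these libraries where they do the work, as an engineer would, in place of code of your own. Each camera call takes 0.05 s, during which the arm holds its last target. There are 200 camera calls.

## Working session

There is one attempt and no reset: what is moved stays moved. The work goes in short steps, Python scripts to look and compute and a tool call to move; the robot and the scene stay as the last step left them, time stands still between calls to the robot, and variables do not carry over. Pictures are saved under pics/ and viewed, at most 14 in all, crops included, and the job is handed in when it is done.

Besides the shell and the picture viewer there is one more tool, called after "Emit:" in YAML: its name, and indented under it one key for each argument. carry_out: Moves the arm, as the interface text tells. Its arguments: {"type":"object","properties":{"motion":{"type":"array","items":{"type":"object","properties":{"dx":{"type":"number"},"dy":{"type":"number"},"dz":{"type":"number"},"rx":{"type":"number"},"ry":{"type":"number"},"rz":{"type":"number"},"grip":{"type":"number"}}}},"squeeze":{"type":"number"}},"required":["motion"]}

```bash
mkdir -p pics; ls
python3 - <<'E'
from workcell import r, imaging, nets
import cv2, numpy as np
s=r.get_state(); print({k:np.round(v,3).tolist() for k,v in s.items()})
a=imaging.read_camera("top"); b=imaging.read_camera("side")
for n,p in (("top",a),("side",b)):
    cv2.imwrite(f"pics/{n}0.png",p["frame"][:,:,::-1])
    print(n,p["fx"],p["fy"],p["cx"],p["cy"],np.round(p["extrinsics"],4).tolist())
E
```

```text
pics
{'time_s': 0.0, 'joint_pos': [-0.968, 0.359, 0.011, -0.0, -1.224, -0.288], 'qvel': [0.001, 0.001, -0.001, 0.001, -0.001, -0.001], 'joint_efforts': [-0.001, -58.272, 29.305, 6.997, 0.007, -0.0], 'tool_pos': [0.209, -0.641, 0.251], 'eef_rot': [[-0.951, -0.31, -0.001], [-0.31, 0.951, 0.002], [0.0, 0.002, -1.0]], 'force': [0.073, 0.261, -0.556], 'moment': [0.05, -0.026, -0.018], 'finger_force': 0.0, 'gripper_width': 0.088}
top 361.00572837139924 361.00572837139924 316.463646075616 200.596826682267 [[0.0126, -0.9926, 0.121, 0.4206], [-0.9999, -0.013, -0.003, -0.0554], [0.0046, -0.121, -0.9926, 1.1176], [0.0, 0.0, 0.0, 1.0]]
side 514.9161002823831 514.9161002823831 316.34407242543784 196.35016835522475 [[-0.7595, -0.3022, 0.576, -0.2665], [-0.65, 0.3858, -0.6547, 0.8607], [-0.0244, -0.8717, -0.4895, 0.7929], [0.0, 0.0, 0.0, 1.0]]
```

View pics/top0.png

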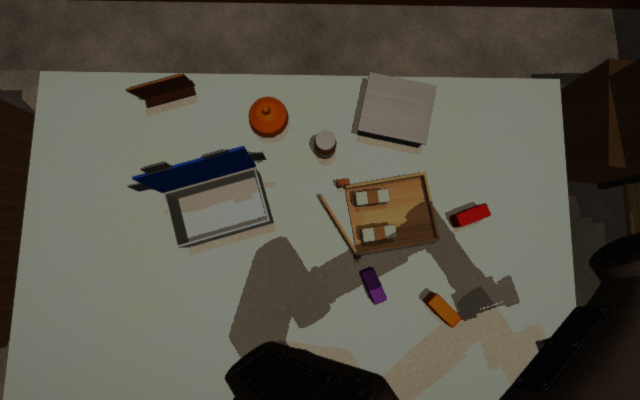

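View pics/side0.png

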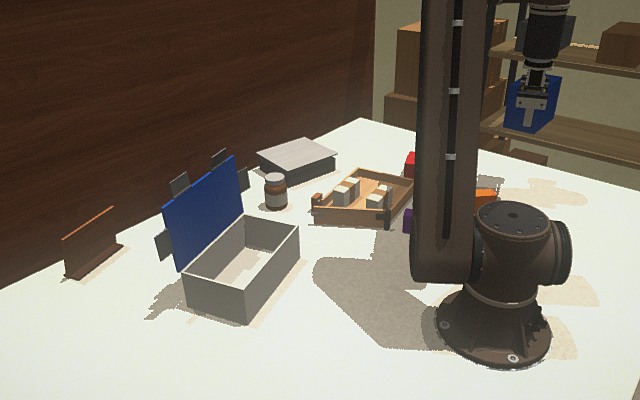

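The top picture shows two white cheeses with brown bands in the bin, at (372,197) and (378,233). The tub is at (220,205) with its lid standing on the far side, and the gate runs from its hinge at (357,257) to (320,195). Things that could be taken for a cheese are purple (373,286), orange (442,309) and red (469,215), all outside the bin. I choose the two white ones in the bin and check them in one close crop.

```bash
cat > h.py <<'E'
from workcell import r, imaging, nets
import cv2, numpy as np
def ray(p,uv):
    T=p["extrinsics"]; d=np.array([(uv[0]-p["cx"])/p["fx"],(uv[1]-p["cy"])/p["fy"],1.])
    return T[:3,3],T[:3,:3]@d
def at_z(p,uv,z):
    o,d=ray(p,uv); return o+d*(z-o[2])/d[2]
def proj(p,X):
    T=p["extrinsics"]; c=T[:3,:3].T@(np.asarray(X)-T[:3,3]); return np.array([p["fx"]*c[0]/c[2]+p["cx"],p["fy"]*c[1]/c[2]+p["cy"]])
def tri(pa,ua,pb,ub):
    A=[];b=[]
    for p,u in((pa,ua),(pb,ub)):
        o,d=ray(p,u); d=d/np.linalg.norm(d); M=np.eye(3)-np.outer(d,d); A.append(M); b.append(M@o)
    return np.linalg.lstsq(np.vstack(A),np.hstack(b),rcond=None)[0]
def wcam(): # wrist picture with extrinsics to world; rays equidistant
    s=r.get_state(); p=imaging.read_camera("wrist"); T=np.eye(4); T[:3,:3]=s["eef_rot"]; T[:3,3]=s["tool_pos"]
    p["W"]=T@p["T_tool_cam"]; return p
def wat_z(p,uv,z):
    x=np.array([uv[0]-p["cx"],uv[1]-p["cy"]]); rr=np.linalg.norm(x); th=rr/p["fx"]
    d=p["W"][:3,:3]@np.array([*(x/max(rr,1e-9)*np.sin(th)),np.cos(th)]); o=p["W"][:3,3]; return o+d*(z-o[2])/d[2]
def wproj(p,X):
    c=p["W"][:3,:3].T@(np.asarray(X)-p["W"][:3,3]); q=np.hypot(c[0],c[1]); th=np.arctan2(q,c[2]); return np.array([p["cx"],p["cy"]])+p["fx"]*th*c[:2]/q
def tool(yaw): # tool down, finger-closing axis y at yaw
    y=np.array([np.cos(yaw),np.sin(yaw),0]); z=np.array([0,0,-1.]); return np.column_stack([np.cross(y,z),y,z])
def go(pos,R=None): # needed shift in tool axes now
    s=r.get_state(); E=np.array(s["eef_rot"]); d=E.T@(np.array(pos)-s["tool_pos"]); w=np.zeros(3)
    if R is not None: w=cv2.Rodrigues(E.T@R)[0].ravel()
    print("shift",np.round(d,3),"turn",np.round(w,3))
E
python3 - <<'E'
from h import *
a=imaging.read_camera("top"); b=imaging.read_camera("side")
for q in "tub bin gate_end cheese0_center cheese1_center jar squash clip_front_left_edge clip_front_right_edge clip_left_edge clip_right_edge lid".split():
    A=nets.landmark_of(a,q); B=nets.landmark_of(b,q)
    print(q,[(np.round(x["uv"]).tolist(),round(x["p"],2)) for x in A[:3]],[(np.round(x["uv"]).tolist(),round(x["p"],2)) for x in B[:3]], np.round(tri(a,A[0]["uv"],b,B[0]["uv"]),3) if A and B else "")
f=a["frame"]
c=np.hstack([cv2.resize(f[135:265,122:282],None,fx=2.4,fy=2.4,interpolation=2),cv2.resize(f[135:265,302:462],None,fx=2.4,fy=2.4,interpolation=2)])
cv2.imwrite("pics/crop1.png",c[:,:,::-1])
E
```

```text
tub [([224.0, 208.0], 0.6)] [([248.0, 279.0], 0.91)] [0.528 0.224 0.005]
bin [] [([370.0, 199.0], 0.96), ([277.0, 206.0], 0.56), ([245.0, 181.0], 0.55)] 
gate_end [([321.0, 197.0], 0.75)] [([313.0, 215.0], 0.97)] [ 0.565 -0.071  0.031]
cheese0_center [([444.0, 308.0], 0.87), ([379.0, 236.0], 0.86), ([214.0, 152.0], 0.56)] [([475.0, 198.0], 0.67), ([378.0, 200.0], 0.61)] [ 0.246 -0.43   0.041]
cheese1_center [([262.0, 155.0], 0.51)] [] 
jar [([323.0, 149.0], 0.9), ([266.0, 156.0], 0.22)] [([275.0, 205.0], 0.65), ([315.0, 213.0], 0.48)] [ 0.724 -0.076  0.005]
squash [([270.0, 121.0], 0.84)] [] 
clip_front_left_edge [([151.0, 164.0], 0.77), ([227.0, 208.0], 0.66)] [([217.0, 154.0], 0.73), ([178.0, 178.0], 0.64)] [0.563 0.272 0.359]
clip_front_right_edge [([212.0, 150.0], 0.5)] [([218.0, 154.0], 0.56)] [0.634 0.184 0.296]
clip_left_edge [([136.0, 188.0], 0.42)] [([159.0, 249.0], 0.64), ([216.0, 153.0], 0.32)] [0.562 0.415 0.183]
clip_right_edge [([263.0, 160.0], 0.49)] [([247.0, 174.0], 0.49)] [0.641 0.087 0.199]Traceback (most recent call last):
  File "<stdin>", line 4, in <module>
ValueError: it knows: bin, cheese0_center, cheese1_center, cheese2_center, cheese3_center, clip_front_left_edge, clip_front_right_edge, clip_left_edge, clip_right_edge, gate_end, jar, squash, tub
```

Run:
```python
import cv2,numpy as np
f=cv2.imread("pics/top0.png")
z=lambda c:cv2.resize(np.clip(c*1.0,0,255).astype(np.uint8),None,fx=4,fy=4,interpolation=2)
cv2.imwrite("pics/crop1.png",cv2.resize(f[140:260,125:285],None,fx=5,fy=5,interpolation=2))
cv2.imwrite("pics/crop2.png",cv2.resize(f[165:275,310:450],None,fx=5.4,fy=5.4,interpolation=2))
```

```text
(no output)
```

View pics/crop1.png

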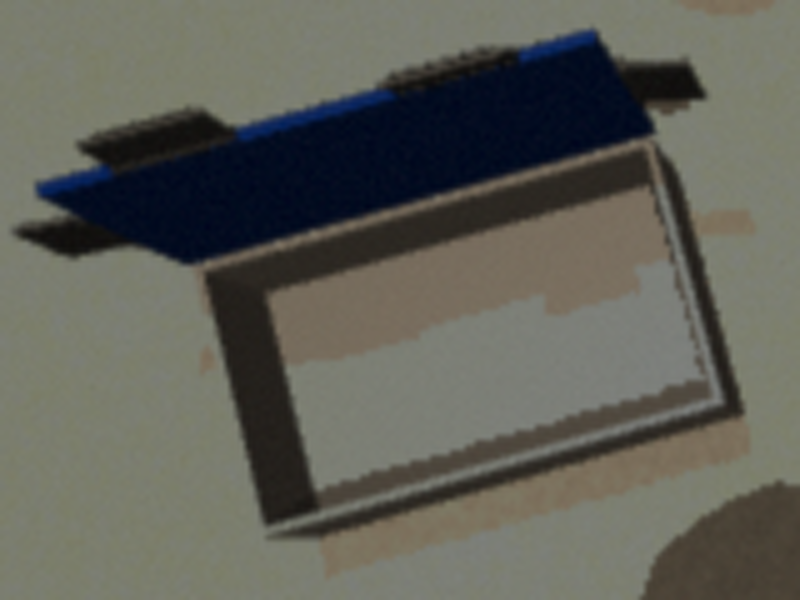

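View pics/crop2.png

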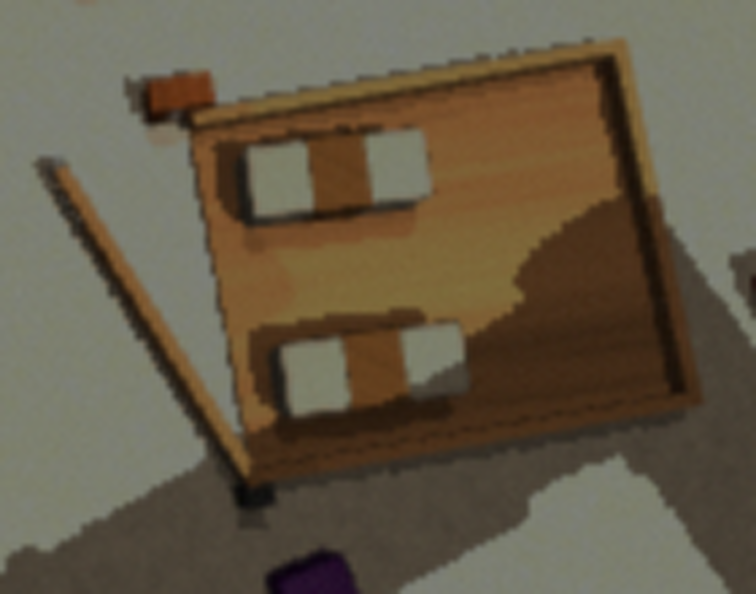

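The close crop confirms two white blocks with brown bands in the bin, with top-face centres near top px (373,197) and (379,233). The lid stands with its flaps on its upper edge. Next I compute the poses.

Run:
```python
from h import *
from scipy.optimize import least_squares
import json
a=imaging.read_camera("top"); b=imaging.read_camera("side")
c1=lambda u:np.array([125+u[0]/5,140+u[1]/5])
c2=lambda u:np.array([310+u[0]/5.4,165+u[1]/5.4])
def fit(loc,uv,x0):
    def f(q):
        c,s=np.cos(q[2]),np.sin(q[2])
        return np.ravel([proj(a,[q[0]+c*l[0]-s*l[1],q[1]+s*l[0]+c*l[1],l[2]])-u for l,u in zip(loc,uv)])
    o=least_squares(f,x0); return o.x,np.round(o.fun,1)
tub,e=fit([(-.08,.135,.1),(-.08,-.135,.1),(.08,-.135,.1),(.08,.135,.1)],[c1(u) for u in [(265,527),(725,403),(653,138),(195,265)]],[.53,.22,.2]); print("tub",tub.round(4),e)
H=[(.125,.105),(.125,-.105)]
for hz in (.036,.044):
    bn,e=fit([(*p,hz) for p in H]+[(-.13,.115,.05),(-.129,-.105,.06)],[c2(u) for u in [(628,40),(700,402),(180,93),(252,483)]],[.5,-.2,-1.5]); print("bin",hz,bn.round(4),e)
ge=at_z(a,c2((52,165)),.06); print("gate end",ge.round(3))
for i,C in enumerate([[(248,147),(428,130),(430,195),(250,215)],[(278,345),(462,322),(468,390),(290,415)]]):
    P=np.array([at_z(a,c2(u),.068) for u in C]); m=P.mean(0); d=P[1]+P[2]-P[0]-P[3]
    yaw=np.arctan2(d[1],d[0]); R=lambda t:np.array([[np.cos(t),np.sin(t)],[-np.sin(t),np.cos(t)]])
    print("cheese",i,m.round(4),yaw.round(3),"in bin",(R(bn[2])@(m[:2]-bn[:2])).round(3), np.linalg.norm(d)/2, np.linalg.norm(P[0]-P[3]))
    print(" side px",proj(b,m).round())
for u in [(37,188),(600,32)]:
    for z in (.26,): print("lid top",at_z(a,c1(u),z).round(3))
json.dump(dict(tub=tub.tolist(),bin=bn.tolist()),open("pose.json","w"))
sh=c2;
```

```text
tub [0.5247 0.2227 0.2894] [-1.   1.5  0.5 -0.1  0.5 -0.7  0.1 -0.7]
bin 0.036 [ 0.5193 -0.2866 -1.3926] [-0.6 -0.4  0.2  0.8 -0.1 -0.7  0.4  0.2]
bin 0.044 [ 0.5189 -0.2853 -1.3935] [-0.1 -0.8  0.7  1.  -0.5 -0.6 -0.1  0.3]
gate end [ 0.565 -0.068  0.06 ]
cheese 0 [ 0.562  -0.2237  0.068 ] -1.455 in bin [-0.053  0.053] 0.09862509314349287 0.03723359414605099
 side px [348. 184.]
cheese 1 [ 0.456  -0.2421  0.068 ] -1.427 in bin [-0.054 -0.054] 0.09838614236514008 0.03784657913063614
 side px [380. 192.]
lid top [0.575 0.386 0.26 ]
lid top [0.656 0.118 0.26 ]
```

Emit:
carry_out:
  motion:
    - {"dx": -0.23, "dy": 0.14, "dz": 0.03, "grip": 0.3}
    - {"dx": -0.23, "dy": 0.14, "dz": 0.03, "grip": 0.3}
    - {"dx": -0.23, "dy": 0.14, "dz": 0.03, "grip": 0.3}
    - {"dx": -0.23, "dy": 0.14, "dz": 0.03, "grip": 0.3}
    - {"dx": -0.23, "dy": 0.14, "dz": 0.03, "grip": 0.3}
  squeeze: 40

```text
invalid input at $.motion[0]: expected keys dx, dy, dz, rx, ry, rz, grip
```

Emit:
carry_out:
  motion:
    - {"dx": -0.225, "dy": 0.14, "dz": 0.02, "rz": -0.6}
    - {"dx": -0.225, "dy": 0.14, "dz": 0.02, "rz": -0.6}
    - {"dx": -0.225, "dy": 0.14, "dz": 0.02, "rz": -0.6}
    - {"dx": -0.225, "dy": 0.14, "dz": 0.02, "rz": -0.6}
    - {"dx": -0.225, "dy": 0.14, "dz": 0.02, "rz": -0.6}

```text
invalid input at $.motion[0]: expected keys dx, dy, dz, rx, ry, rz, grip
```

Emit:
carry_out:
  motion:
    - {"rz": -0.7}
    - {"rz": -0.7}
    - {"rz": -0.7}
    - {"rz": -0.7}
    - {"rz": -0.7}

```text
invalid input at $.motion[0]: expected keys dx, dy, dz, rx, ry, rz, grip
```

Run:
```python
from h import *
s=r.get_state(); print(s["time_s"],np.round(s["tool_pos"],3),s["gripper_width"])
go([.562,-.2237,.12],tool(3.257))
p=wcam(); cv2.imwrite("pics/w1.png",p["frame"][:,:,::-1])
for m in nets.landmark_of(p,"cheese0_center")[:4]: print(m["p"],m["uv"],wat_z(p,m["uv"],.038).round(4))
print(wproj(p,[.562,-.2237,.038]),wproj(p,[.456,-.2421,.038]))
```

```text
1.4 [ 0.209 -0.642  0.252] 0.08803863029560186
shift [-0.465  0.288  0.132] turn [ 0.     0.    -1.371]
0.63 [460.1, 250.1] [ 0.2406 -0.4363  0.038 ]
[462.46510502 409.79021647] [484.89069702 374.76796789]
```

View pics/w1.png

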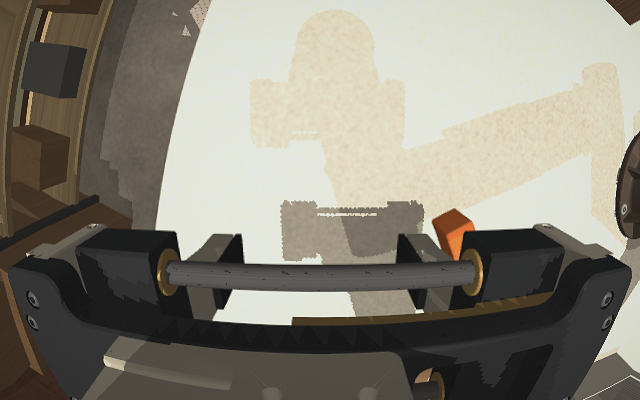

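The wrist picture shows only bare table, the gripper bars along the bottom and the orange look-alike at (453,235); the arm has not moved, because every key is required in each row.

Emit:
carry_out:
  motion:
    - {"dx": -0.23, "dy": 0.14, "dz": 0.03, "rx": 0, "ry": 0, "rz": 0, "grip": 0.3}
    - {"dx": -0.23, "dy": 0.14, "dz": 0.03, "rx": 0, "ry": 0, "rz": 0, "grip": 0.3}
    - {"dx": -0.23, "dy": 0.14, "dz": 0.03, "rx": 0, "ry": 0, "rz": 0, "grip": 0.3}
    - {"dx": -0.23, "dy": 0.14, "dz": 0.03, "rx": 0, "ry": 0, "rz": 0, "grip": 0.3}
    - {"dx": -0.23, "dy": 0.14, "dz": 0.03, "rx": 0, "ry": 0, "rz": 0, "grip": 0.3}
  squeeze: 40

```text
time_s: 2.0
tool_pos: [0.3718, -0.4517, 0.224]
eef_rot: [[-0.951, -0.309, 0.001], [-0.309, 0.951, -0.0], [-0.0, -0.001, -1.0]]
force: [0.3, -1.2, -1.0]
gripper_width: 0.0581
finger_force: 0.0
```

Emit:
carry_out:
  motion:
    - {"dx": -0.22, "dy": 0.14, "dz": 0.02, "rx": 0, "ry": 0, "rz": -0.7, "grip": 0.3}
    - {"dx": -0.22, "dy": 0.14, "dz": 0.02, "rx": 0, "ry": 0, "rz": -0.7, "grip": 0.3}
    - {"dx": -0.22, "dy": 0.14, "dz": 0.02, "rx": 0, "ry": 0, "rz": -0.7, "grip": 0.3}
    - {"dx": -0.22, "dy": 0.14, "dz": 0.02, "rx": 0, "ry": 0, "rz": -0.7, "grip": 0.3}
    - {"dx": -0.22, "dy": 0.14, "dz": 0.02, "rx": 0, "ry": 0, "rz": -0.7, "grip": 0.3}

```text
time_s: 2.5
tool_pos: [0.5304, -0.2591, 0.205]
eef_rot: [[-0.523, -0.853, 0.001], [-0.853, 0.523, -0.0], [-0.0, -0.001, -1.0]]
force: [0.5, -1.1, 0.4]
gripper_width: 0.0571
finger_force: 0.0
```

Run:
```python
from h import *
s=r.get_state(); print(s["time_s"],np.round(s["tool_pos"],3),s["gripper_width"])
go([.562,-.2237,.18],tool(3.257))
```

```text
2.5 [ 0.53  -0.259  0.205] 0.05709398752770605
shift [-0.047 -0.008  0.025] turn [-0.001 -0.    -0.665]
```

Emit:
carry_out:
  motion:
    - {"dx": -0.045, "dy": -0.008, "dz": 0.02, "rx": 0, "ry": 0, "rz": -0.66, "grip": 0.3}
    - {"dx": -0.045, "dy": -0.008, "dz": 0.02, "rx": 0, "ry": 0, "rz": -0.66, "grip": 0.3}
    - {"dx": -0.045, "dy": -0.008, "dz": 0.02, "rx": 0, "ry": 0, "rz": -0.66, "grip": 0.3}
    - {"dx": -0.045, "dy": -0.008, "dz": 0.02, "rx": 0, "ry": 0, "rz": -0.66, "grip": 0.3}
    - {"dx": -0.045, "dy": -0.008, "dz": 0.02, "rx": 0, "ry": 0, "rz": -0.66, "grip": 0.3}

```text
time_s: 3.0
tool_pos: [0.56, -0.2266, 0.1847]
eef_rot: [[0.11, -0.994, -0.0], [-0.994, -0.11, -0.0], [0.0, 0.0, -1.0]]
force: [-0.0, 0.5, -0.4]
gripper_width: 0.0572
finger_force: 0.0
```

Run:
```python
from h import *
go([.562,-.2237,.073],tool(3.257))
p=wcam(); f=p["frame"].copy()
for c,y in (((.562,-.2237),-1.455),((.456,-.2421),-1.427)):
    u=np.array([np.cos(y),np.sin(y)]);v=np.array([-u[1],u[0]])
    q=np.array([wproj(p,[*(np.array(c)+u*i*.05+v*j*.02),.068]) for i,j in((1,1),(1,-1),(-1,-1),(-1,1))])
    cv2.polylines(f,[q.astype(int)],True,(255,0,255),1)
cv2.imwrite("pics/w2.png",f[:,:,::-1])
for m in nets.landmark_of(p,"cheese0_center")[:4]: print(m["p"],m["uv"],wat_z(p,m["uv"],.038).round(4))
```

```text
shift [-0.003 -0.002  0.112] turn [ 0.    -0.    -0.005]
0.71 [426.7, 189.4] [ 0.4582 -0.2445  0.038 ]
0.63 [591.5, 63.8] [ 0.2526 -0.4289  0.038 ]
```

View pics/w2.png

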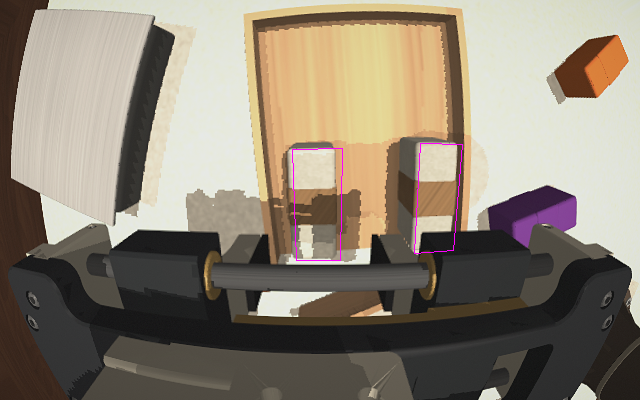

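The overlay shows the left cheese (top face px 289–334, rows 148–258) about 4 mm towards world +x of my estimate. The right one at (437,195) matches.

Emit:
carry_out:
  motion:
    - {"dx": -0.003, "dy": -0.005, "dz": 0.03, "rx": 0, "ry": 0, "rz": 0, "grip": 0.3}
    - {"dx": -0.003, "dy": -0.005, "dz": 0.06, "rx": 0, "ry": 0, "rz": 0, "grip": 0.3}
    - {"dx": -0.003, "dy": -0.005, "dz": 0.085, "rx": 0, "ry": 0, "rz": 0, "grip": 0.3}
    - {"dx": -0.003, "dy": -0.005, "dz": 0.105, "rx": 0, "ry": 0, "rz": 0, "grip": 0.3}
    - {"dx": -0.003, "dy": -0.005, "dz": 0.112, "rx": 0, "ry": 0, "rz": 0, "grip": 0.3}

```text
time_s: 3.6
tool_pos: [0.5632, -0.2233, 0.0706]
eef_rot: [[0.101, -0.995, -0.003], [-0.995, -0.101, 0.001], [-0.001, 0.003, -1.0]]
force: [-0.3, -0.1, 0.6]
gripper_width: 0.0571
finger_force: 0.0
```

Emit:
carry_out:
  motion:
    - {"dx": 0, "dy": 0, "dz": 0, "rx": 0, "ry": 0, "rz": 0, "grip": -0.6}
    - {"dx": 0, "dy": 0, "dz": 0, "rx": 0, "ry": 0, "rz": 0, "grip": -0.6}
    - {"dx": 0, "dy": 0, "dz": 0, "rx": 0, "ry": 0, "rz": 0, "grip": -0.6}
    - {"dx": 0, "dy": 0, "dz": 0, "rx": 0, "ry": 0, "rz": 0, "grip": -0.6}
    - {"dx": 0, "dy": 0, "dz": 0, "rx": 0, "ry": 0, "rz": 0, "grip": -0.6}

```text
time_s: 4.1
tool_pos: [0.5655, -0.2235, 0.0741]
eef_rot: [[0.104, -0.995, 0.003], [-0.995, -0.104, -0.0], [0.001, -0.002, -1.0]]
force: [1.3, 0.6, 4.5]
gripper_width: 0.04
finger_force: 39.8
```

Emit:
carry_out:
  motion:
    - {"dx": 0, "dy": 0, "dz": -0.02, "rx": 0, "ry": 0, "rz": 0, "grip": -0.6}
    - {"dx": 0, "dy": 0, "dz": -0.05, "rx": 0, "ry": 0, "rz": 0, "grip": -0.6}
    - {"dx": 0, "dy": 0, "dz": -0.09, "rx": 0, "ry": 0, "rz": 0, "grip": -0.6}
    - {"dx": 0, "dy": 0, "dz": -0.13, "rx": 0, "ry": 0, "rz": 0, "grip": -0.6}
    - {"dx": 0, "dy": 0, "dz": -0.17, "rx": 0, "ry": 0, "rz": 0, "grip": -0.6}

```text
time_s: 4.6
tool_pos: [0.5637, -0.2232, 0.2441]
eef_rot: [[0.103, -0.995, -0.001], [-0.995, -0.103, 0.001], [-0.001, 0.001, -1.0]]
force: [0.5, -0.3, -2.5]
gripper_width: 0.0398
finger_force: 39.8
```

Emit:
carry_out:
  motion:
    - {"dx": -0.25, "dy": 0.04, "dz": 0, "rx": 0, "ry": 0, "rz": 0.7, "grip": -0.6}
    - {"dx": -0.25, "dy": 0.04, "dz": 0, "rx": 0, "ry": 0, "rz": 0.7, "grip": -0.6}
    - {"dx": -0.25, "dy": 0.04, "dz": 0, "rx": 0, "ry": 0, "rz": 0.7, "grip": -0.6}
    - {"dx": -0.25, "dy": 0.04, "dz": 0, "rx": 0, "ry": 0, "rz": 0.7, "grip": -0.6}
    - {"dx": -0.25, "dy": 0.04, "dz": 0, "rx": 0, "ry": 0, "rz": 0.7, "grip": -0.6}

```text
time_s: 5.1
tool_pos: [0.5056, -0.0056, 0.2427]
eef_rot: [[-0.541, -0.841, -0.001], [-0.841, 0.541, 0.0], [0.0, 0.001, -1.0]]
force: [0.7, 0.3, -1.5]
gripper_width: 0.0396
finger_force: 39.8
```

Run:
```python
from h import *
go([.4999,.278,.24],tool(1.86)); print(r.get_state()["gripper_width"],r.get_state()["tool_pos"])
```

```text
shift [-0.235  0.158  0.003] turn [ 0.001 -0.     0.71 ]
0.03958808921208432 [ 0.50557881 -0.00564217  0.24269484]
```

Emit:
carry_out:
  motion:
    - {"dx": -0.235, "dy": 0.158, "dz": 0.003, "rx": 0, "ry": 0, "rz": 0.71, "grip": -0.6}
    - {"dx": -0.235, "dy": 0.158, "dz": 0.003, "rx": 0, "ry": 0, "rz": 0.71, "grip": -0.6}
    - {"dx": -0.235, "dy": 0.158, "dz": 0.003, "rx": 0, "ry": 0, "rz": 0.71, "grip": -0.6}
    - {"dx": -0.235, "dy": 0.158, "dz": 0.003, "rx": 0, "ry": 0, "rz": 0.71, "grip": -0.6}
    - {"dx": -0.235, "dy": 0.158, "dz": 0.003, "rx": 0, "ry": 0, "rz": 0.71, "grip": -0.6}

```text
time_s: 5.6
tool_pos: [0.5002, 0.2262, 0.2404]
eef_rot: [[-0.954, -0.298, -0.0], [-0.298, 0.954, 0.0], [0.0, 0.0, -1.0]]
force: [2.5, 0.9, -2.2]
gripper_width: 0.0397
finger_force: 39.7
```

Run:
```python
from h import *
go([.4999,.278,.075],tool(1.86)); print(r.get_state()["gripper_width"],r.get_state()["tool_pos"])
p=wcam(); f=p["frame"].copy()
c,s=np.cos(.2894),np.sin(.2894)
for hx,hy,z in((.08,.135,.1),(.075,.13,.005)):
    q=np.array([wproj(p,[.5247+c*i*hx-s*j*hy,.2227+s*i*hx+c*j*hy,z]) for i,j in((1,1),(1,-1),(-1,-1),(-1,1))])
    cv2.polylines(f,[q.astype(int)],True,(255,0,255),1)
cv2.imwrite("pics/w3.png",f[:,:,::-1])
```

```text
shift [-0.015  0.05   0.165] turn [ 0.    -0.     0.014]
0.03974992824817869 [0.50021099 0.22618082 0.24038204]
```

View pics/w3.png

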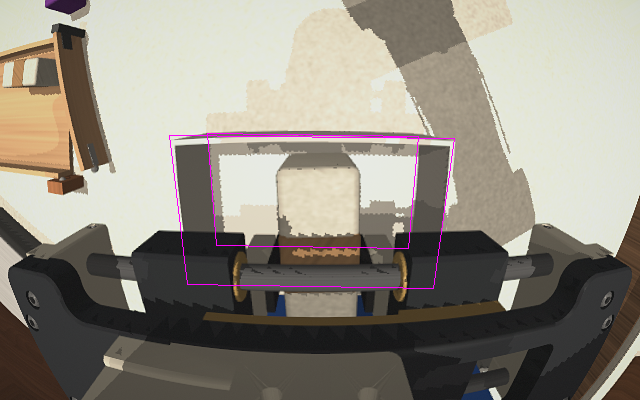

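The tub outline overlay fits the picture to a few mm (front rim at row 135, x 170–455). The cheese is held at (318,210), squarely in line.

Emit:
carry_out:
  motion:
    - {"dx": -0.015, "dy": 0.05, "dz": 0, "rx": 0, "ry": 0, "rz": 0.014, "grip": -0.6}
    - {"dx": -0.015, "dy": 0.05, "dz": 0.01, "rx": 0, "ry": 0, "rz": 0.014, "grip": -0.6}
    - {"dx": -0.015, "dy": 0.05, "dz": 0.05, "rx": 0, "ry": 0, "rz": 0.014, "grip": -0.6}
    - {"dx": -0.015, "dy": 0.05, "dz": 0.09, "rx": 0, "ry": 0, "rz": 0.014, "grip": -0.6}
    - {"dx": -0.015, "dy": 0.05, "dz": 0.12, "rx": 0, "ry": 0, "rz": 0.014, "grip": -0.6}

```text
time_s: 6.15
tool_pos: [0.4989, 0.2759, 0.1179]
eef_rot: [[-0.957, -0.291, -0.002], [-0.291, 0.957, -0.001], [0.002, -0.001, -1.0]]
force: [1.1, 0.1, -2.8]
gripper_width: 0.0402
finger_force: 39.8
```

Emit:
carry_out:
  motion:
    - {"dx": 0, "dy": 0, "dz": 0.02, "rx": 0, "ry": 0, "rz": 0, "grip": -0.6}
    - {"dx": 0, "dy": 0, "dz": 0.035, "rx": 0, "ry": 0, "rz": 0, "grip": -0.6}
    - {"dx": 0, "dy": 0, "dz": 0.043, "rx": 0, "ry": 0, "rz": 0, "grip": -0.6}
    - {"dx": 0, "dy": 0, "dz": 0.047, "rx": 0, "ry": 0, "rz": 0, "grip": -0.6}
    - {"dx": 0, "dy": 0, "dz": 0.047, "rx": 0, "ry": 0, "rz": 0, "grip": -0.6}

```text
time_s: 6.65
tool_pos: [0.5002, 0.2767, 0.0733]
eef_rot: [[-0.957, -0.291, -0.0], [-0.291, 0.957, -0.0], [0.0, -0.0, -1.0]]
force: [0.6, -0.0, -2.0]
gripper_width: 0.0394
finger_force: 39.8
```

Emit:
carry_out:
  motion:
    - {"dx": 0, "dy": 0, "dz": 0.001, "rx": 0, "ry": 0, "rz": 0, "grip": 0.3}
    - {"dx": 0, "dy": 0, "dz": 0.001, "rx": 0, "ry": 0, "rz": 0, "grip": 0.3}
    - {"dx": 0, "dy": 0, "dz": 0.001, "rx": 0, "ry": 0, "rz": 0, "grip": 0.3}
    - {"dx": 0, "dy": 0, "dz": -0.02, "rx": 0, "ry": 0, "rz": 0, "grip": 0.3}
    - {"dx": 0, "dy": 0, "dz": -0.06, "rx": 0, "ry": 0, "rz": 0, "grip": 0.3}

```text
time_s: 7.15
tool_pos: [0.4989, 0.2757, 0.1319]
eef_rot: [[-0.957, -0.291, -0.004], [-0.291, 0.957, -0.004], [0.005, -0.002, -1.0]]
force: [1.5, 0.8, -0.4]
gripper_width: 0.057
finger_force: 0.0
```

Emit:
carry_out:
  motion:
    - {"dx": 0, "dy": 0, "dz": -0.04, "rx": 0, "ry": 0, "rz": 0, "grip": 0.3}
    - {"dx": 0, "dy": 0, "dz": -0.07, "rx": 0, "ry": 0, "rz": 0, "grip": 0.3}
    - {"dx": 0, "dy": -0.05, "dz": -0.07, "rx": 0, "ry": 0, "rz": 0, "grip": 0.3}
    - {"dx": 0, "dy": -0.1, "dz": -0.07, "rx": 0, "ry": 0, "rz": 0, "grip": 0.3}
    - {"dx": 0, "dy": -0.15, "dz": -0.07, "rx": 0, "ry": 0, "rz": 0, "grip": 0.3}

```text
time_s: 7.65
tool_pos: [0.5442, 0.1323, 0.2045]
eef_rot: [[-0.956, -0.293, 0.002], [-0.293, 0.956, 0.001], [-0.002, 0.001, -1.0]]
force: [1.9, 1.0, -0.3]
gripper_width: 0.0571
finger_force: 0.0
```

Run:
```python
from h import *
go([.457,-.2421,.19],tool(3.285)); print(r.get_state()["gripper_width"],r.get_state()["tool_pos"])
a=imaging.read_camera("top"); 
for m in nets.landmark_of(a,"cheese0_center")[:5]: print(m["p"],m["uv"],at_z(a,m["uv"],.038).round(3))
```

```text
shift [ 0.193 -0.333  0.014] turn [-1.000e-03  2.000e-03 -1.417e+00]
0.05712495489908591 [0.54423408 0.13232071 0.20452624]
0.92 [440.2, 310.4] [ 0.235 -0.423  0.038]
0.65 [379.2, 234.2] [ 0.454 -0.247  0.038]
```

Emit:
carry_out:
  motion:
    - {"dx": 0.11, "dy": -0.2, "dz": 0.01, "rx": 0, "ry": 0, "rz": -0.72, "grip": 0.3}
    - {"dx": 0.11, "dy": -0.2, "dz": 0.01, "rx": 0, "ry": 0, "rz": -0.72, "grip": 0.3}
    - {"dx": 0.11, "dy": -0.2, "dz": 0.01, "rx": 0, "ry": 0, "rz": -0.72, "grip": 0.3}
    - {"dx": 0.11, "dy": -0.2, "dz": 0.01, "rx": 0, "ry": 0, "rz": -0.72, "grip": 0.3}
    - {"dx": 0.11, "dy": -0.2, "dz": 0.01, "rx": 0, "ry": 0, "rz": -0.72, "grip": 0.3}

```text
time_s: 8.25
tool_pos: [0.4962, -0.0917, 0.194]
eef_rot: [[-0.523, -0.853, 0.001], [-0.853, 0.523, 0.0], [-0.001, -0.001, -1.0]]
force: [0.2, 0.2, -0.8]
gripper_width: 0.0571
finger_force: 0.0
```

Run:
```python
from h import *
go([.457,-.2421,.18],tool(3.285))
```

```text
shift [ 0.149 -0.045  0.014] turn [-0.001  0.    -0.693]
```

Emit:
carry_out:
  motion:
    - {"dx": 0.149, "dy": -0.045, "dz": 0.014, "rx": 0, "ry": 0, "rz": -0.69, "grip": 0.3}
    - {"dx": 0.149, "dy": -0.045, "dz": 0.014, "rx": 0, "ry": 0, "rz": -0.69, "grip": 0.3}
    - {"dx": 0.149, "dy": -0.045, "dz": 0.014, "rx": 0, "ry": 0, "rz": -0.69, "grip": 0.3}
    - {"dx": 0.149, "dy": -0.045, "dz": 0.014, "rx": 0, "ry": 0, "rz": -0.69, "grip": 0.3}
    - {"dx": 0.149, "dy": -0.045, "dz": 0.014, "rx": 0, "ry": 0, "rz": -0.69, "grip": 0.3}

```text
time_s: 8.75
tool_pos: [0.4555, -0.2425, 0.1794]
eef_rot: [[0.137, -0.991, -0.0], [-0.991, -0.137, -0.0], [0.0, 0.0, -1.0]]
force: [0.3, 0.5, 0.3]
gripper_width: 0.0568
finger_force: 0.0
```

Run:
```python
from h import *
go([.458,-.243,.073],tool(3.285))
p=wcam(); f=p["frame"].copy()
for c,y in (((.458,-.243),-1.427),):
    u=np.array([np.cos(y),np.sin(y)]);v=np.array([-u[1],u[0]])
    q=np.array([wproj(p,[*(np.array(c)+u*i*.05+v*j*.02),.068]) for i,j in((1,1),(1,-1),(-1,-1),(-1,1))])
    cv2.polylines(f,[q.astype(int)],True,(255,0,255),1)
cv2.imwrite("pics/w4.png",f[:,:,::-1])
```

```text
shift [ 0.001 -0.002  0.106] turn [ 0.    -0.    -0.006]
```

View pics/w4.png

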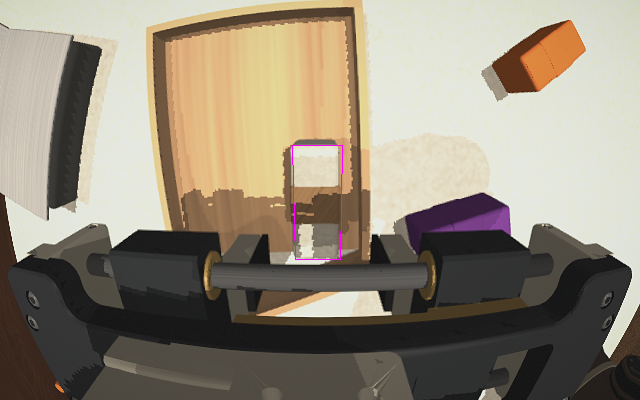

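The overlay matches the second cheese (px 291–342, rows 145–258); the purple block is well to the right, at (460,220). I go down on the cheese.

Emit:
carry_out:
  motion:
    - {"dx": 0, "dy": -0.003, "dz": 0.03, "rx": 0, "ry": 0, "rz": 0, "grip": 0.3}
    - {"dx": 0, "dy": -0.003, "dz": 0.06, "rx": 0, "ry": 0, "rz": 0, "grip": 0.3}
    - {"dx": 0, "dy": -0.003, "dz": 0.085, "rx": 0, "ry": 0, "rz": 0, "grip": 0.3}
    - {"dx": 0, "dy": -0.003, "dz": 0.1, "rx": 0, "ry": 0, "rz": 0, "grip": 0.3}
    - {"dx": 0, "dy": -0.003, "dz": 0.106, "rx": 0, "ry": 0, "rz": 0, "grip": 0.3}

```text
time_s: 9.3
tool_pos: [0.459, -0.2393, 0.0722]
eef_rot: [[0.132, -0.991, -0.002], [-0.991, -0.132, 0.0], [-0.001, 0.002, -1.0]]
force: [0.2, 0.2, 0.3]
gripper_width: 0.0571
finger_force: 0.0
```

Emit:
carry_out:
  motion:
    - {"dx": 0, "dy": 0, "dz": 0, "rx": 0, "ry": 0, "rz": 0, "grip": -0.6}
    - {"dx": 0, "dy": 0, "dz": 0, "rx": 0, "ry": 0, "rz": 0, "grip": -0.6}
    - {"dx": 0, "dy": 0, "dz": 0, "rx": 0, "ry": 0, "rz": 0, "grip": -0.6}
    - {"dx": 0, "dy": 0, "dz": 0, "rx": 0, "ry": 0, "rz": 0, "grip": -0.6}
    - {"dx": 0, "dy": 0, "dz": 0, "rx": 0, "ry": 0, "rz": 0, "grip": -0.6}

```text
time_s: 9.8
tool_pos: [0.4601, -0.2399, 0.0744]
eef_rot: [[0.134, -0.991, 0.002], [-0.991, -0.134, -0.0], [0.0, -0.002, -1.0]]
force: [-1.2, 3.0, 7.1]
gripper_width: 0.0395
finger_force: 40.0
```

Emit:
carry_out:
  motion:
    - {"dx": 0, "dy": 0, "dz": -0.02, "rx": 0, "ry": 0, "rz": 0, "grip": -0.6}
    - {"dx": 0, "dy": 0, "dz": -0.05, "rx": 0, "ry": 0, "rz": 0, "grip": -0.6}
    - {"dx": 0, "dy": 0, "dz": -0.09, "rx": 0, "ry": 0, "rz": 0, "grip": -0.6}
    - {"dx": 0, "dy": 0, "dz": -0.13, "rx": 0, "ry": 0, "rz": 0, "grip": -0.6}
    - {"dx": 0, "dy": 0, "dz": -0.17, "rx": 0, "ry": 0, "rz": 0, "grip": -0.6}

```text
time_s: 10.3
tool_pos: [0.4588, -0.2398, 0.245]
eef_rot: [[0.134, -0.991, -0.0], [-0.991, -0.134, 0.0], [-0.0, 0.0, -1.0]]
force: [1.0, -1.2, -1.7]
gripper_width: 0.0398
finger_force: 40.0
```

Emit:
carry_out:
  motion:
    - {"dx": -0.22, "dy": -0.06, "dz": 0, "rx": 0, "ry": 0, "rz": 0.72, "grip": -0.6}
    - {"dx": -0.22, "dy": -0.06, "dz": 0, "rx": 0, "ry": 0, "rz": 0.72, "grip": -0.6}
    - {"dx": -0.22, "dy": -0.06, "dz": 0, "rx": 0, "ry": 0, "rz": 0.72, "grip": -0.6}
    - {"dx": -0.22, "dy": -0.06, "dz": 0, "rx": 0, "ry": 0, "rz": 0.72, "grip": -0.6}
    - {"dx": -0.22, "dy": -0.06, "dz": 0, "rx": 0, "ry": 0, "rz": 0.72, "grip": -0.6}

```text
time_s: 10.8
tool_pos: [0.4879, -0.0243, 0.2436]
eef_rot: [[-0.496, -0.868, 0.0], [-0.868, 0.496, 0.0], [-0.001, -0.0, -1.0]]
force: [0.2, 0.6, -2.8]
gripper_width: 0.0398
finger_force: 40.0
```

Run:
```python
from h import *
go([.537,.1638,.24],tool(1.86)); print(r.get_state()["gripper_width"])
```

```text
shift [-0.188  0.051  0.004] turn [0.    0.001 0.763]
0.0398299632464471
```

Emit:
carry_out:
  motion:
    - {"dx": -0.188, "dy": 0.051, "dz": 0.004, "rx": 0, "ry": 0, "rz": 0.76, "grip": -0.6}
    - {"dx": -0.188, "dy": 0.051, "dz": 0.004, "rx": 0, "ry": 0, "rz": 0.76, "grip": -0.6}
    - {"dx": -0.188, "dy": 0.051, "dz": 0.004, "rx": 0, "ry": 0, "rz": 0.76, "grip": -0.6}
    - {"dx": -0.188, "dy": 0.051, "dz": 0.004, "rx": 0, "ry": 0, "rz": 0.76, "grip": -0.6}
    - {"dx": -0.188, "dy": 0.051, "dz": 0.004, "rx": 0, "ry": 0, "rz": 0.76, "grip": -0.6}

```text
time_s: 11.3
tool_pos: [0.5371, 0.1677, 0.2386]
eef_rot: [[-0.948, -0.319, 0.0], [-0.319, 0.948, 0.0], [-0.0, 0.0, -1.0]]
force: [-1.1, -0.5, -2.2]
gripper_width: 0.0397
finger_force: 40.0
```

Run:
```python
from h import *
go([.537,.1638,.075],tool(1.86)); print(r.get_state()["gripper_width"])
```

```text
shift [ 0.001 -0.004  0.164] turn [0.    0.    0.035]
0.03973630289129049
```

Emit:
carry_out:
  motion:
    - {"dx": 0.001, "dy": -0.004, "dz": 0.03, "rx": 0, "ry": 0, "rz": 0.035, "grip": -0.6}
    - {"dx": 0.001, "dy": -0.004, "dz": 0.07, "rx": 0, "ry": 0, "rz": 0.035, "grip": -0.6}
    - {"dx": 0.001, "dy": -0.004, "dz": 0.1, "rx": 0, "ry": 0, "rz": 0.035, "grip": -0.6}
    - {"dx": 0.001, "dy": -0.004, "dz": 0.125, "rx": 0, "ry": 0, "rz": 0.035, "grip": -0.6}
    - {"dx": 0.001, "dy": -0.004, "dz": 0.145, "rx": 0, "ry": 0, "rz": 0.035, "grip": -0.6}

```text
time_s: 11.8
tool_pos: [0.5356, 0.1583, 0.0926]
eef_rot: [[-0.958, -0.287, -0.002], [-0.287, 0.958, -0.001], [0.002, -0.0, -1.0]]
force: [0.1, 0.8, -1.5]
gripper_width: 0.0396
finger_force: 40.0
```

Emit:
carry_out:
  motion:
    - {"dx": 0, "dy": 0, "dz": 0.01, "rx": 0, "ry": 0, "rz": 0, "grip": -0.6}
    - {"dx": 0, "dy": 0, "dz": 0.018, "rx": 0, "ry": 0, "rz": 0, "grip": -0.6}
    - {"dx": 0, "dy": 0, "dz": 0.021, "rx": 0, "ry": 0, "rz": 0, "grip": -0.6}
    - {"dx": 0, "dy": 0, "dz": 0.021, "rx": 0, "ry": 0, "rz": 0, "grip": -0.6}
    - {"dx": 0, "dy": 0, "dz": 0.021, "rx": 0, "ry": 0, "rz": 0, "grip": 0.3}

```text
time_s: 12.3
tool_pos: [0.5371, 0.1592, 0.0744]
eef_rot: [[-0.958, -0.288, 0.002], [-0.288, 0.958, 0.001], [-0.002, 0.0, -1.0]]
force: [0.8, 0.4, 0.4]
gripper_width: 0.0434
finger_force: 0.0
```

Emit:
carry_out:
  motion:
    - {"dx": 0, "dy": 0, "dz": 0, "rx": 0, "ry": 0, "rz": 0, "grip": 0.3}
    - {"dx": 0, "dy": 0, "dz": 0, "rx": 0, "ry": 0, "rz": 0, "grip": 0.3}
    - {"dx": 0, "dy": 0, "dz": -0.02, "rx": 0, "ry": 0, "rz": 0, "grip": 0.3}
    - {"dx": 0, "dy": 0, "dz": -0.07, "rx": 0, "ry": 0, "rz": 0, "grip": 0.3}
    - {"dx": 0, "dy": 0, "dz": -0.12, "rx": 0, "ry": 0, "rz": 0, "grip": 0.3}

```text
time_s: 12.8
tool_pos: [0.5359, 0.1584, 0.1946]
eef_rot: [[-0.958, -0.288, -0.001], [-0.288, 0.958, -0.001], [0.002, -0.001, -1.0]]
force: [1.2, 0.4, 0.8]
gripper_width: 0.0568
finger_force: 0.0
```

Emit:
carry_out:
  motion:
    - {"dx": 0, "dy": -0.05, "dz": -0.02, "rx": 0, "ry": 0, "rz": 0, "grip": -1}
    - {"dx": 0.02, "dy": -0.1, "dz": -0.02, "rx": 0, "ry": 0, "rz": 0, "grip": -1}
    - {"dx": 0.02, "dy": -0.15, "dz": -0.02, "rx": 0, "ry": 0, "rz": 0, "grip": -1}
    - {"dx": 0.02, "dy": -0.2, "dz": -0.02, "rx": 0, "ry": 0, "rz": 0, "grip": -1}
    - {"dx": 0.02, "dy": -0.2, "dz": -0.02, "rx": 0, "ry": 0, "rz": 0, "grip": -1}

```text
time_s: 13.3
tool_pos: [0.5755, -0.0427, 0.2139]
eef_rot: [[-0.959, -0.284, 0.001], [-0.284, 0.959, -0.0], [-0.001, -0.001, -1.0]]
force: [0.1, 0.1, 0.5]
gripper_width: 0.0221
finger_force: 0.0
```

Run:
```python
from h import *
a=imaging.read_camera("top"); b=imaging.read_camera("side")
ca=cv2.resize(a["frame"][120:260,120:300],(400,311),interpolation=2); cb=cv2.resize(b["frame"][130:330,140:400],(400,308),interpolation=2)
cv2.imwrite("pics/c5.png",np.hstack([ca[:308],cb])[:,:,::-1])
for q in "cheese0_center gate_end".split():
    for p in(a,b): print(q,[(m["p"],np.round(m["uv"]).tolist()) for m in nets.landmark_of(p,q)])
s=r.get_state();print(s["tool_pos"],s["gripper_width"])
# gate: bin frame
bx,by,t=.519,-.286,-1.393
B=lambda x,y:np.array([bx+np.cos(t)*x-np.sin(t)*y,by+np.sin(t)*x+np.cos(t)*y])
print("hinge",B(-.129,-.105),"shut outer face at y=.08",B(-.133,.08),"end shut",B(-.129,.095),"yaw normal",t)
```

```text
cheese0_center [(0.98, [442.0, 307.0]), (0.84, [243.0, 207.0])]
cheese0_center [(0.58, [263.0, 255.0])]
gate_end [(0.74, [320.0, 196.0])]
gate_end [(0.71, [313.0, 214.0])]
[ 0.57477592 -0.03727454  0.21355544] 0.001259490556641746
hinge [ 0.39284016 -0.17760399] shut outer face at y=.08 [ 0.57421634 -0.14094775] end shut [ 0.58968733 -0.14223178] yaw normal -1.393
```

View pics/c5.png

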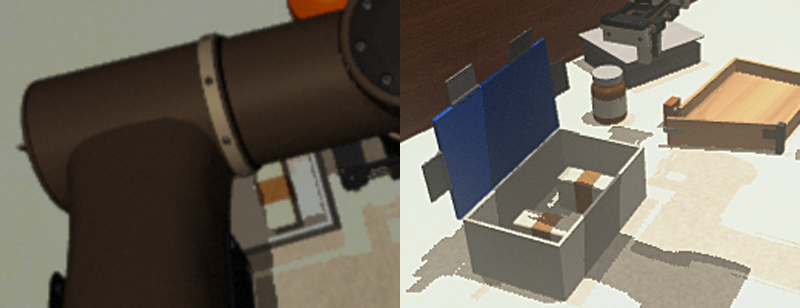

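Both cheeses lie flat in the tub (side crop at (585,185) and (545,222)). The bin is empty and the gate open. Next is the gate.

Emit:
carry_out:
  motion:
    - {"dx": 0.022, "dy": 0.014, "dz": 0.04, "rx": 0, "ry": 0, "rz": 0, "grip": -1}
    - {"dx": 0.022, "dy": 0.014, "dz": 0.08, "rx": 0, "ry": 0, "rz": 0, "grip": -1}
    - {"dx": 0.022, "dy": 0.014, "dz": 0.115, "rx": 0, "ry": 0, "rz": 0, "grip": -1}
    - {"dx": 0.022, "dy": 0.014, "dz": 0.14, "rx": 0, "ry": 0, "rz": 0, "grip": -1}
    - {"dx": 0.022, "dy": 0.014, "dz": 0.158, "rx": 0, "ry": 0, "rz": 0, "grip": -1}

```text
time_s: 14.1
tool_pos: [0.5489, -0.0301, 0.0537]
eef_rot: [[-0.957, -0.29, -0.002], [-0.29, 0.957, -0.0], [0.002, 0.0, -1.0]]
force: [0.1, 0.5, 0.3]
gripper_width: 0.0004
finger_force: 0.0
```

Run:
```python
from h import *
s=r.get_state();print(s["tool_pos"])
go([.57,-.12,.055]); go([.571,-.127,.055])
```

```text
[ 0.54888895 -0.03005191  0.05374137]
shift [ 0.006 -0.092 -0.001] turn [0. 0. 0.]
shift [ 0.007 -0.099 -0.001] turn [0. 0. 0.]
```

Emit:
carry_out:
  motion:
    - {"dx": 0.001, "dy": -0.02, "dz": 0, "rx": 0, "ry": 0, "rz": 0, "grip": -1}
    - {"dx": 0.002, "dy": -0.04, "dz": 0, "rx": 0, "ry": 0, "rz": 0, "grip": -1}
    - {"dx": 0.004, "dy": -0.06, "dz": 0, "rx": 0, "ry": 0, "rz": 0, "grip": -1}
    - {"dx": 0.005, "dy": -0.075, "dz": 0, "rx": 0, "ry": 0, "rz": 0, "grip": -1}
    - {"dx": 0.006, "dy": -0.085, "dz": 0, "rx": 0, "ry": 0, "rz": 0, "grip": -1}

```text
time_s: 14.6
tool_pos: [0.569, -0.1144, 0.0555]
eef_rot: [[-0.957, -0.289, 0.0], [-0.289, 0.957, 0.0], [-0.0, -0.0, -1.0]]
force: [0.2, 3.2, 0.2]
gripper_width: 0.0004
finger_force: 2.5
```

Emit:
carry_out:
  motion:
    - {"dx": 0, "dy": -0.003, "dz": 0, "rx": 0, "ry": 0, "rz": 0, "grip": -1}
    - {"dx": 0, "dy": -0.005, "dz": 0, "rx": 0, "ry": 0, "rz": 0, "grip": -1}
    - {"dx": 0.001, "dy": -0.007, "dz": 0, "rx": 0, "ry": 0, "rz": 0, "grip": -1}
    - {"dx": 0.001, "dy": -0.008, "dz": 0, "rx": 0, "ry": 0, "rz": 0, "grip": -1}
    - {"dx": 0.001, "dy": -0.008, "dz": 0, "rx": 0, "ry": 0, "rz": 0, "grip": -1}

```text
time_s: 15.1
tool_pos: [0.5699, -0.1223, 0.0555]
eef_rot: [[-0.957, -0.289, 0.0], [-0.289, 0.957, -0.0], [-0.0, -0.0, -1.0]]
force: [-0.5, 1.4, 0.0]
gripper_width: -0.0
finger_force: 0.5
```

Emit:
carry_out:
  motion:
    - {"dx": 0, "dy": -0.002, "dz": 0, "rx": 0, "ry": 0, "rz": 0, "grip": -1}
    - {"dx": 0, "dy": -0.003, "dz": 0, "rx": 0, "ry": 0, "rz": 0, "grip": -1}
    - {"dx": 0, "dy": -0.004, "dz": 0, "rx": 0, "ry": 0, "rz": 0, "grip": -1}
    - {"dx": 0, "dy": -0.004, "dz": 0, "rx": 0, "ry": 0, "rz": 0, "grip": -1}
    - {"dx": 0, "dy": -0.004, "dz": 0, "rx": 0, "ry": 0, "rz": 0, "grip": -1}

```text
time_s: 15.6
tool_pos: [0.5707, -0.1253, 0.0554]
eef_rot: [[-0.958, -0.288, -0.0], [-0.288, 0.958, 0.001], [0.0, 0.001, -1.0]]
force: [-2.6, 8.7, 3.4]
gripper_width: 0.0007
finger_force: 5.1
```

Emit:
carry_out:
  motion:
    - {"dx": 0, "dy": -0.002, "dz": 0, "rx": 0, "ry": 0, "rz": 0, "grip": -1}
    - {"dx": 0, "dy": -0.003, "dz": 0, "rx": 0, "ry": 0, "rz": 0, "grip": -1}
    - {"dx": 0, "dy": -0.003, "dz": 0, "rx": 0, "ry": 0, "rz": 0, "grip": -1}
    - {"dx": 0, "dy": -0.003, "dz": 0, "rx": 0, "ry": 0, "rz": 0, "grip": -1}
    - {"dx": 0, "dy": -0.003, "dz": 0, "rx": 0, "ry": 0, "rz": 0, "grip": -1}

```text
time_s: 16.1
tool_pos: [0.5709, -0.126, 0.0552]
eef_rot: [[-0.958, -0.288, -0.001], [-0.288, 0.958, 0.003], [0.0, 0.004, -1.0]]
force: [-4.9, 23.3, 7.7]
gripper_width: 0.0006
finger_force: 12.7
```

Emit:
carry_out:
  motion:
    - {"dx": 0, "dy": 0.02, "dz": 0, "rx": 0, "ry": 0, "rz": 0, "grip": -1}
    - {"dx": 0, "dy": 0.05, "dz": 0, "rx": 0, "ry": 0, "rz": 0, "grip": -1}
    - {"dx": 0, "dy": 0.05, "dz": -0.05, "rx": 0, "ry": 0, "rz": 0, "grip": -1}
    - {"dx": 0, "dy": 0.05, "dz": -0.1, "rx": 0, "ry": 0, "rz": 0, "grip": -1}
    - {"dx": 0, "dy": 0.05, "dz": -0.15, "rx": 0, "ry": 0, "rz": 0, "grip": -1}

```text
time_s: 16.6
tool_pos: [0.5566, -0.0815, 0.2069]
eef_rot: [[-0.957, -0.288, -0.002], [-0.288, 0.957, -0.001], [0.002, -0.0, -1.0]]
force: [2.1, 0.6, 1.1]
gripper_width: 0.0008
finger_force: 0.0
```

Emit:
carry_out:
  motion:
    - {"dx": 0, "dy": 0, "dz": -0.05, "rx": 0, "ry": 0, "rz": 0, "grip": -1}
    - {"dx": 0, "dy": 0, "dz": -0.1, "rx": 0, "ry": 0, "rz": 0, "grip": -1}
    - {"dx": 0, "dy": 0, "dz": -0.15, "rx": 0, "ry": 0, "rz": 0, "grip": -1}
    - {"dx": 0, "dy": 0, "dz": -0.17, "rx": 0, "ry": 0, "rz": 0, "grip": -1}
    - {"dx": 0, "dy": 0, "dz": -0.17, "rx": 0, "ry": 0, "rz": 0, "grip": -1}

```text
time_s: 17.1
tool_pos: [0.5582, -0.0819, 0.3794]
eef_rot: [[-0.958, -0.288, 0.006], [-0.288, 0.958, -0.0], [-0.006, -0.002, -1.0]]
force: [0.6, -0.2, -1.3]
gripper_width: 0.0
finger_force: 0.0
```

Run:
```python
from h import *
s=r.get_state();print(s["tool_pos"],s["eef_rot"].round(3) if hasattr(s["eef_rot"],"round") else s["eef_rot"])
b=imaging.read_camera("side")
print([(m["p"],np.round(m["uv"]).tolist(),at_z(b,m["uv"],.03).round(3)) for m in nets.landmark_of(b,"gate_end")],"shut px",proj(b,[.5897,-.1422,.03]),"open px",proj(b,[.565,-.071,.03]))
w=wcam(); print("jar wrist",[(m["p"],wat_z(w,m["uv"],0).round(3)) for m in nets.landmark_of(w,"jar")][:2],[(m["p"],wat_z(w,m["uv"],.0).round(3)) for m in nets.landmark_of(w,"squash")][:2])
a=imaging.read_camera("top"); print(at_z(a,[269,117],.05))
c,s_=np.cos(.2894),np.sin(.2894)
T=lambda x,y:[.5247+c*x-s_*y,.2227+s_*x+c*y]
go([*T(.15,0),.36],tool(1.86)); go([*T(.15,0),.275],tool(1.86))
```

```text
[ 0.55820231 -0.08186947  0.37938951] [[-0.958 -0.288  0.006]
 [-0.288  0.958 -0.   ]
 [-0.006 -0.002 -1.   ]]
[(0.87, [321.0, 203.0], array([ 0.594, -0.138,  0.03 ]))] shut px [323.1948731  202.86770043] open px [313.78890567 215.44022171]
jar wrist [] []
[0.80691245 0.09004414 0.05      ]
shift [-0.207  0.3    0.014] turn [ 0.    -0.003  0.003]
shift [-0.207  0.3    0.098] turn [ 0.    -0.003  0.003]
```

Gate reads shut (side px (321,203) against a computed shut position of (323,203)). Next I close the lid from behind.

Emit:
carry_out:
  motion:
    - {"dx": -0.05, "dy": 0.0, "dz": 0, "rx": 0, "ry": 0, "rz": 0, "grip": -1}
    - {"dx": -0.1, "dy": 0.02, "dz": 0, "rx": 0, "ry": 0, "rz": 0, "grip": -1}
    - {"dx": -0.14, "dy": 0.05, "dz": 0, "rx": 0, "ry": 0, "rz": 0, "grip": -1}
    - {"dx": -0.175, "dy": 0.08, "dz": 0, "rx": 0, "ry": 0, "rz": 0, "grip": -1}
    - {"dx": -0.207, "dy": 0.11, "dz": 0, "rx": 0, "ry": 0, "rz": 0, "grip": -1}

```text
time_s: 17.9
tool_pos: [0.7251, 0.0854, 0.3733]
eef_rot: [[-0.958, -0.288, -0.003], [-0.288, 0.958, -0.001], [0.003, -0.0, -1.0]]
force: [0.6, -0.7, 1.5]
gripper_width: 0.0006
finger_force: 0.0
```

Emit:
carry_out:
  motion:
    - {"dx": 0, "dy": 0.05, "dz": 0, "rx": 0, "ry": 0, "rz": 0, "grip": -1}
    - {"dx": 0, "dy": 0.1, "dz": 0, "rx": 0, "ry": 0, "rz": 0, "grip": -1}
    - {"dx": 0, "dy": 0.14, "dz": 0, "rx": 0, "ry": 0, "rz": 0, "grip": -1}
    - {"dx": 0, "dy": 0.17, "dz": 0, "rx": 0, "ry": 0, "rz": 0, "grip": -1}
    - {"dx": 0, "dy": 0.19, "dz": 0.02, "rx": 0, "ry": 0, "rz": 0, "grip": -1}

```text
time_s: 18.4
tool_pos: [0.6693, 0.2683, 0.3567]
eef_rot: [[-0.957, -0.29, 0.003], [-0.29, 0.957, 0.001], [-0.003, 0.0, -1.0]]
force: [1.9, -0.5, 0.7]
gripper_width: 0.0005
finger_force: 0.0
```

```bash
cat >> h.py <<'E'
_c,_s=np.cos(.2894),np.sin(.2894)
def T(x,y,z): return np.array([.5247+_c*x-_s*y,.2227+_s*x+_c*y,z])
def tl():
    s=r.get_state(); d=np.array(s["tool_pos"])-T(0,0,0); return np.array([_c*d[0]+_s*d[1],-_s*d[0]+_c*d[1],d[2]])
E
python3 - <<'E'
from h import *
print("tub-local tcp",tl().round(4)); go(T(.14,0,.277),tool(1.86))
E
```

```text
tub-local tcp [0.1516 0.0024 0.3567]
shift [ 0.012 -0.002  0.08 ] turn [0.    0.003 0.005]
```

Emit:
carry_out:
  motion:
    - {"dx": 0, "dy": -0.002, "dz": 0.04, "rx": 0, "ry": 0, "rz": 0.005, "grip": -1}
    - {"dx": 0, "dy": -0.002, "dz": 0.07, "rx": 0, "ry": 0, "rz": 0.005, "grip": -1}
    - {"dx": 0, "dy": -0.002, "dz": 0.08, "rx": 0, "ry": 0, "rz": 0.005, "grip": -1}
    - {"dx": 0.015, "dy": -0.002, "dz": 0.08, "rx": 0, "ry": 0, "rz": 0.005, "grip": -1}
    - {"dx": 0.032, "dy": -0.002, "dz": 0.08, "rx": 0, "ry": 0, "rz": 0.005, "grip": -1}

```text
time_s: 18.9
tool_pos: [0.6394, 0.2541, 0.2746]
eef_rot: [[-0.959, -0.283, -0.001], [-0.283, 0.959, -0.002], [0.001, -0.001, -1.0]]
force: [0.6, -0.6, 0.5]
gripper_width: 0.0005
finger_force: 0.0
```

Emit:
carry_out:
  motion:
    - {"dx": 0.015, "dy": 0, "dz": 0.001, "rx": 0, "ry": 0, "rz": 0, "grip": -1}
    - {"dx": 0.03, "dy": 0, "dz": 0.002, "rx": 0, "ry": 0, "rz": 0, "grip": -1}
    - {"dx": 0.048, "dy": 0, "dz": 0.003, "rx": 0, "ry": 0, "rz": 0, "grip": -1}
    - {"dx": 0.07, "dy": 0, "dz": 0.007, "rx": 0, "ry": 0, "rz": 0, "grip": -1}
    - {"dx": 0.092, "dy": 0, "dz": 0.0145, "rx": 0, "ry": 0, "rz": 0, "grip": -1}

```text
time_s: 19.4
tool_pos: [0.5515, 0.2284, 0.2621]
eef_rot: [[-0.959, -0.283, 0.003], [-0.283, 0.959, 0.001], [-0.003, 0.0, -1.0]]
force: [1.9, 0.8, -1.0]
gripper_width: 0.0003
finger_force: 0.6
```

Run:
```python
from h import *
s=r.get_state(); print("tub-local tcp",tl().round(4),s["force"].round(1))
b=imaging.read_camera("side"); cv2.imwrite("pics/s6.png",cv2.resize(b["frame"][100:330,120:400],None,fx=1.8,fy=1.8)[:,:,::-1])
```

```text
tub-local tcp [ 0.0274 -0.0022  0.2621] [ 1.9  0.8 -1. ]
```

View pics/s6.png

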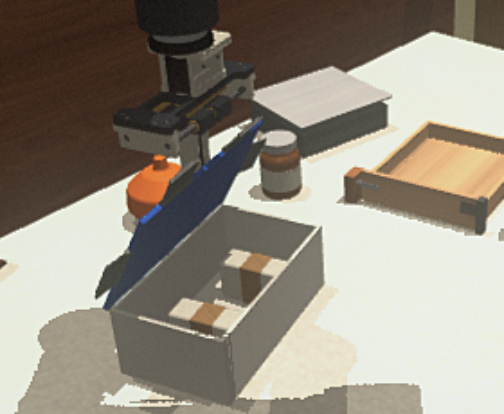

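The lid is following the fingers (edge at crop (190,170)), the cheeses are flat in the tub, and the gate is shut at its catch. I continue the arc.

Emit:
carry_out:
  motion:
    - {"dx": 0.018, "dy": 0.002, "dz": 0.011, "rx": 0, "ry": 0, "rz": 0, "grip": -1}
    - {"dx": 0.037, "dy": 0.002, "dz": 0.024, "rx": 0, "ry": 0, "rz": 0, "grip": -1}
    - {"dx": 0.052, "dy": 0.002, "dz": 0.04, "rx": 0, "ry": 0, "rz": 0, "grip": -1}
    - {"dx": 0.066, "dy": 0.002, "dz": 0.058, "rx": 0, "ry": 0, "rz": 0, "grip": -1}
    - {"dx": 0.0745, "dy": 0.002, "dz": 0.075, "rx": 0, "ry": 0, "rz": 0, "grip": -1}

```text
time_s: 19.95
tool_pos: [0.4788, 0.2091, 0.1863]
eef_rot: [[-0.959, -0.283, 0.001], [-0.283, 0.959, 0.001], [-0.001, 0.0, -1.0]]
force: [0.6, 0.5, 0.4]
gripper_width: -0.0
finger_force: 0.3
```

Emit:
carry_out:
  motion:
    - {"dx": 0.007, "dy": 0, "dz": 0.017, "rx": 0, "ry": 0, "rz": 0, "grip": -1}
    - {"dx": 0.011, "dy": 0, "dz": 0.035, "rx": 0, "ry": 0, "rz": 0, "grip": -1}
    - {"dx": 0.0135, "dy": 0, "dz": 0.045, "rx": 0, "ry": 0, "rz": 0, "grip": -1}
    - {"dx": 0.0135, "dy": 0, "dz": 0.051, "rx": 0, "ry": 0, "rz": 0, "grip": -1}
    - {"dx": 0.0135, "dy": 0, "dz": 0.054, "rx": 0, "ry": 0, "rz": 0, "grip": -1}

```text
time_s: 20.45
tool_pos: [0.4664, 0.2054, 0.1333]
eef_rot: [[-0.959, -0.284, 0.0], [-0.284, 0.959, -0.001], [0.0, -0.001, -1.0]]
force: [-17.0, -1.9, 36.9]
gripper_width: 0.0007
finger_force: 18.6
```

Emit:
carry_out:
  motion:
    - {"dx": 0, "dy": 0, "dz": -0.02, "rx": 0, "ry": 0, "rz": 0, "grip": -1}
    - {"dx": 0, "dy": 0.01, "dz": -0.05, "rx": 0, "ry": 0, "rz": 0, "grip": -1}
    - {"dx": 0.03, "dy": 0.04, "dz": -0.05, "rx": 0, "ry": 0, "rz": 0, "grip": -1}
    - {"dx": 0.05, "dy": 0.07, "dz": -0.05, "rx": 0, "ry": 0, "rz": 0, "grip": -1}
    - {"dx": 0.05, "dy": 0.07, "dz": -0.05, "rx": 0, "ry": 0, "rz": 0, "grip": -1}

```text
time_s: 20.95
tool_pos: [0.3969, 0.2606, 0.1832]
eef_rot: [[-0.958, -0.286, 0.001], [-0.286, 0.958, 0.002], [-0.002, 0.002, -1.0]]
force: [-0.0, 0.0, -0.2]
gripper_width: 0.0002
finger_force: 0.0
```

Run:
```python
from h import *
print("tub-local tcp",tl().round(4)); go(T(-.112,.07,.085),tool(1.86))
w=wcam(); cv2.imwrite("pics/w7.png",w["frame"][:,:,::-1])
for q in("clip_front_right_edge","clip_left_edge","clip_right_edge"): print(q,[(m["p"],np.round(m["uv"])) for m in nets.landmark_of(w,q)][:2])
b=imaging.read_camera("side"); cv2.imwrite("pics/s7.png",cv2.resize(b["frame"][100:330,120:400],None,fx=2.4,fy=2.4)[:,:,::-1])
```

```text
tub-local tcp [-0.1117  0.0728  0.1832]
shift [ 0.001 -0.003  0.098] turn [0.002 0.002 0.001]
clip_front_right_edge [(0.63, array([154., 206.]))]
clip_left_edge []
clip_right_edge []
```

View pics/s7.png

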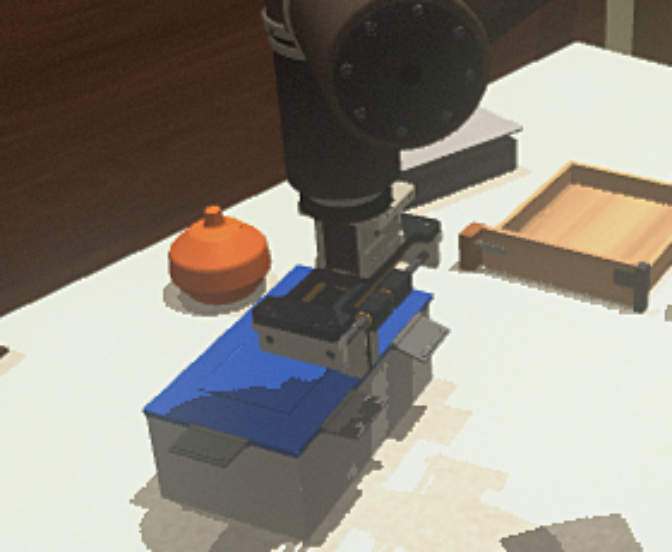

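The lid is shut; the flaps stick out at crop (350,420), (425,335) and (210,450). I fold the front-left one first.

Emit:
carry_out:
  motion:
    - {"dx": 0, "dy": -0.003, "dz": 0.04, "rx": 0, "ry": 0, "rz": 0, "grip": -1}
    - {"dx": 0, "dy": -0.003, "dz": 0.06, "rx": 0, "ry": 0, "rz": 0, "grip": -1}
    - {"dx": 0, "dy": -0.003, "dz": 0.075, "rx": 0, "ry": 0, "rz": 0, "grip": -1}
    - {"dx": 0, "dy": -0.003, "dz": 0.09, "rx": 0, "ry": 0, "rz": 0, "grip": -1}
    - {"dx": 0, "dy": -0.003, "dz": 0.1, "rx": 0, "ry": 0, "rz": 0, "grip": -1}

```text
time_s: 21.7
tool_pos: [0.3995, 0.2547, 0.0807]
eef_rot: [[-0.959, -0.282, -0.001], [-0.282, 0.959, -0.001], [0.001, -0.001, -1.0]]
force: [0.4, 0.0, 0.0]
gripper_width: 0.0004
finger_force: 0.0
```

Emit:
carry_out:
  motion:
    - {"dx": -0.004, "dy": 0, "dz": 0, "rx": 0, "ry": 0, "rz": 0, "grip": -1}
    - {"dx": -0.008, "dy": 0, "dz": 0, "rx": 0, "ry": 0, "rz": 0, "grip": -1}
    - {"dx": -0.011, "dy": 0, "dz": 0, "rx": 0, "ry": 0, "rz": 0, "grip": -1}
    - {"dx": -0.014, "dy": 0, "dz": 0, "rx": 0, "ry": 0, "rz": 0, "grip": -1}
    - {"dx": -0.014, "dy": 0, "dz": 0, "rx": 0, "ry": 0, "rz": 0, "grip": -1}

```text
time_s: 22.2
tool_pos: [0.4122, 0.2594, 0.0822]
eef_rot: [[-0.959, -0.283, -0.001], [-0.283, 0.959, -0.0], [0.001, 0.0, -1.0]]
force: [-5.0, -1.7, 1.4]
gripper_width: 0.0005
finger_force: 2.7
```

Emit:
carry_out:
  motion:
    - {"dx": -0.001, "dy": 0, "dz": 0, "rx": 0, "ry": 0, "rz": 0, "grip": -1}
    - {"dx": -0.002, "dy": 0, "dz": 0, "rx": 0, "ry": 0, "rz": 0, "grip": -1}
    - {"dx": -0.002, "dy": 0, "dz": 0, "rx": 0, "ry": 0, "rz": 0, "grip": -1}
    - {"dx": -0.002, "dy": 0, "dz": 0, "rx": 0, "ry": 0, "rz": 0, "grip": -1}
    - {"dx": -0.002, "dy": 0, "dz": 0, "rx": 0, "ry": 0, "rz": 0, "grip": -1}

```text
time_s: 22.7
tool_pos: [0.4124, 0.2593, 0.0821]
eef_rot: [[-0.959, -0.283, -0.003], [-0.283, 0.959, -0.001], [0.003, -0.0, -1.0]]
force: [-16.7, 0.4, 8.6]
gripper_width: 0.0004
finger_force: 7.7
```

Emit:
carry_out:
  motion:
    - {"dx": 0.017, "dy": 0, "dz": 0, "rx": 0, "ry": 0, "rz": 0, "grip": -1}
    - {"dx": 0.017, "dy": 0, "dz": -0.05, "rx": 0, "ry": 0, "rz": 0, "grip": -1}
    - {"dx": 0.017, "dy": -0.01, "dz": -0.09, "rx": 0, "ry": 0, "rz": 0, "grip": -1}
    - {"dx": 0.017, "dy": -0.06, "dz": -0.09, "rx": 0, "ry": 0, "rz": 0, "grip": -1}
    - {"dx": 0.017, "dy": -0.11, "dz": -0.09, "rx": 0, "ry": 0, "rz": 0, "grip": -1}

```text
time_s: 23.2
tool_pos: [0.4308, 0.1505, 0.1745]
eef_rot: [[-0.958, -0.287, 0.005], [-0.287, 0.958, 0.004], [-0.006, 0.003, -1.0]]
force: [1.3, -0.3, -0.7]
gripper_width: 0.0005
finger_force: 0.0
```

Emit:
carry_out:
  motion:
    - {"dx": 0, "dy": -0.027, "dz": 0, "rx": 0, "ry": 0, "rz": 0, "grip": -1}
    - {"dx": 0, "dy": -0.027, "dz": 0.04, "rx": 0, "ry": 0, "rz": 0, "grip": -1}
    - {"dx": 0, "dy": -0.027, "dz": 0.06, "rx": 0, "ry": 0, "rz": 0, "grip": -1}
    - {"dx": 0, "dy": -0.027, "dz": 0.075, "rx": 0, "ry": 0, "rz": 0, "grip": -1}
    - {"dx": 0, "dy": -0.027, "dz": 0.09, "rx": 0, "ry": 0, "rz": 0, "grip": -1}

```text
time_s: 23.7
tool_pos: [0.4378, 0.1241, 0.0821]
eef_rot: [[-0.959, -0.283, 0.002], [-0.283, 0.959, 0.001], [-0.002, 0.001, -1.0]]
force: [-0.2, 0.2, 1.2]
gripper_width: 0.0006
finger_force: 0.4
```

Run:
```python
from h import *
print("tub-local tcp",tl().round(4),r.get_state()["force"].round(1)); go(T(-.097,-.07,.082),tool(1.86))
```

```text
tub-local tcp [-0.1114 -0.0697  0.0821] [-0.2  0.2  1.2]
shift [-0.014 -0.     0.   ] turn [ 0.001  0.002 -0.002]
```

Emit:
carry_out:
  motion:
    - {"dx": -0.005, "dy": 0, "dz": 0, "rx": 0, "ry": 0, "rz": 0, "grip": -1}
    - {"dx": -0.01, "dy": 0, "dz": 0, "rx": 0, "ry": 0, "rz": 0, "grip": -1}
    - {"dx": -0.014, "dy": 0, "dz": 0, "rx": 0, "ry": 0, "rz": 0, "grip": -1}
    - {"dx": -0.016, "dy": 0, "dz": 0, "rx": 0, "ry": 0, "rz": 0, "grip": -1}
    - {"dx": -0.016, "dy": 0, "dz": 0, "rx": 0, "ry": 0, "rz": 0, "grip": -1}

```text
time_s: 24.2
tool_pos: [0.4522, 0.1285, 0.0824]
eef_rot: [[-0.959, -0.283, -0.0], [-0.283, 0.959, 0.0], [0.0, 0.0, -1.0]]
force: [-4.3, 0.5, 1.3]
gripper_width: 0.0004
finger_force: 2.3
```

Emit:
carry_out:
  motion:
    - {"dx": 0, "dy": 0, "dz": 0, "rx": 0, "ry": 0, "rz": 0, "grip": -1}
    - {"dx": 0, "dy": 0, "dz": 0, "rx": 0, "ry": 0, "rz": 0, "grip": -1}
    - {"dx": -0.001, "dy": 0, "dz": 0, "rx": 0, "ry": 0, "rz": 0, "grip": -1}

```text
time_s: 24.5
tool_pos: [0.4523, 0.1284, 0.0822]
eef_rot: [[-0.959, -0.283, -0.001], [-0.283, 0.959, -0.0], [0.001, 0.0, -1.0]]
force: [-11.8, 1.2, 8.0]
gripper_width: 0.0005
finger_force: 5.6
```

Emit:
carry_out:
  motion:
    - {"dx": 0.017, "dy": 0, "dz": 0, "rx": 0, "ry": 0, "rz": 0, "grip": -1}
    - {"dx": 0.017, "dy": 0, "dz": -0.05, "rx": 0, "ry": 0, "rz": 0, "grip": -1}
    - {"dx": 0.017, "dy": -0.01, "dz": -0.09, "rx": 0, "ry": 0, "rz": 0, "grip": -1}
    - {"dx": 0.0, "dy": -0.055, "dz": -0.09, "rx": 0, "ry": 0, "rz": 0, "grip": -1}
    - {"dx": -0.03, "dy": -0.09, "dz": -0.09, "rx": 0, "ry": 0, "rz": 0, "grip": -1}

```text
time_s: 25.0
tool_pos: [0.5094, 0.0508, 0.1754]
eef_rot: [[-0.958, -0.286, 0.007], [-0.286, 0.958, 0.003], [-0.008, 0.001, -1.0]]
force: [0.7, 1.6, 0.7]
gripper_width: 0.0004
finger_force: 0.0
```

Run:
```python
from h import *
print("tub-local tcp",tl().round(4)); go(T(-.005,-.177,.082),tool(1.86))
```

```text
tub-local tcp [-0.0637 -0.1604  0.1754]
shift [-0.058 -0.017  0.094] turn [0.001 0.008 0.001]
```

Emit:
carry_out:
  motion:
    - {"dx": -0.05, "dy": -0.017, "dz": 0, "rx": 0, "ry": 0, "rz": 0, "grip": -1}
    - {"dx": -0.06, "dy": -0.017, "dz": 0.02, "rx": 0, "ry": 0, "rz": 0, "grip": -1}
    - {"dx": -0.06, "dy": -0.017, "dz": 0.05, "rx": 0, "ry": 0, "rz": 0, "grip": -1}
    - {"dx": -0.06, "dy": -0.017, "dz": 0.07, "rx": 0, "ry": 0, "rz": 0, "grip": -1}
    - {"dx": -0.06, "dy": -0.017, "dz": 0.092, "rx": 0, "ry": 0, "rz": 0, "grip": -1}

```text
time_s: 25.5
tool_pos: [0.5716, 0.0517, 0.0799]
eef_rot: [[-0.959, -0.283, 0.003], [-0.283, 0.959, 0.001], [-0.003, -0.0, -1.0]]
force: [1.4, -1.2, 0.9]
gripper_width: 0.0004
finger_force: 0.5
```

Emit:
carry_out:
  motion:
    - {"dx": 0, "dy": 0.004, "dz": 0, "rx": 0, "ry": 0, "rz": 0, "grip": -1}
    - {"dx": 0, "dy": 0.007, "dz": 0, "rx": 0, "ry": 0, "rz": 0, "grip": -1}
    - {"dx": 0, "dy": 0.01, "dz": 0, "rx": 0, "ry": 0, "rz": 0, "grip": -1}
    - {"dx": 0, "dy": 0.012, "dz": 0, "rx": 0, "ry": 0, "rz": 0, "grip": -1}
    - {"dx": 0, "dy": 0.012, "dz": 0, "rx": 0, "ry": 0, "rz": 0, "grip": -1}

```text
time_s: 26.0
tool_pos: [0.5671, 0.0638, 0.0811]
eef_rot: [[-0.959, -0.284, 0.002], [-0.284, 0.959, 0.001], [-0.002, 0.0, -1.0]]
force: [-0.8, -1.1, -0.4]
gripper_width: 0.0002
finger_force: 0.1
```

Run:
```python
from h import *
print("tub-local tcp",tl().round(4),r.get_state()["force"].round(1))
```

```text
tub-local tcp [-0.0047 -0.1644  0.0811] [-0.8 -1.1 -0.4]
```

Emit:
carry_out:
  motion:
    - {"dx": 0, "dy": 0.002, "dz": 0, "rx": 0, "ry": 0, "rz": 0, "grip": -1}
    - {"dx": 0, "dy": 0.004, "dz": 0, "rx": 0, "ry": 0, "rz": 0, "grip": -1}
    - {"dx": 0, "dy": 0.004, "dz": 0, "rx": 0, "ry": 0, "rz": 0, "grip": -1}
    - {"dx": 0, "dy": 0.004, "dz": 0, "rx": 0, "ry": 0, "rz": 0, "grip": -1}
    - {"dx": 0, "dy": 0.004, "dz": 0, "rx": 0, "ry": 0, "rz": 0, "grip": -1}

```text
time_s: 26.5
tool_pos: [0.5664, 0.0656, 0.0807]
eef_rot: [[-0.959, -0.283, 0.002], [-0.283, 0.959, -0.001], [-0.001, -0.002, -1.0]]
force: [4.4, -10.3, 1.1]
gripper_width: 0.0005
finger_force: 5.7
```

Emit:
carry_out:
  motion:
    - {"dx": 0, "dy": -0.015, "dz": 0, "rx": 0, "ry": 0, "rz": 0, "grip": -1}
    - {"dx": 0, "dy": -0.015, "dz": -0.05, "rx": 0, "ry": 0, "rz": 0, "grip": -1}
    - {"dx": 0, "dy": -0.015, "dz": -0.1, "rx": 0, "ry": 0, "rz": 0, "grip": -1}
    - {"dx": 0, "dy": 0.03, "dz": -0.1, "rx": 0, "ry": 0, "rz": 0, "grip": -1}
    - {"dx": 0, "dy": 0.08, "dz": -0.1, "rx": 0, "ry": 0, "rz": 0, "grip": -1}

```text
time_s: 27.0
tool_pos: [0.5435, 0.1436, 0.182]
eef_rot: [[-0.96, -0.28, 0.003], [-0.28, 0.96, 0.003], [-0.004, 0.002, -1.0]]
force: [0.6, 1.1, -0.7]
gripper_width: 0.0001
finger_force: 0.0
```

Emit:
carry_out:
  motion:
    - {"dx": 0, "dy": 0.05, "dz": 0, "rx": 0, "ry": 0, "rz": 0, "grip": -1}
    - {"dx": 0, "dy": 0.1, "dz": 0, "rx": 0, "ry": 0, "rz": 0, "grip": -1}
    - {"dx": 0, "dy": 0.15, "dz": 0, "rx": 0, "ry": 0, "rz": 0, "grip": -1}
    - {"dx": 0, "dy": 0.2, "dz": 0, "rx": 0, "ry": 0, "rz": 0, "grip": -1}
    - {"dx": 0, "dy": 0.24, "dz": 0, "rx": 0, "ry": 0, "rz": 0, "grip": -1}

```text
time_s: 27.5
tool_pos: [0.4738, 0.3761, 0.1801]
eef_rot: [[-0.959, -0.284, -0.0], [-0.284, 0.959, 0.001], [-0.0, 0.001, -1.0]]
force: [-0.3, -0.1, -0.1]
gripper_width: 0.0005
finger_force: 0.0
```

Run:
```python
from h import *
print("tub-local tcp",tl().round(4)); go(T(-.005,.177,.082),tool(1.86))
```

```text
tub-local tcp [-0.005   0.1615  0.1801]
shift [0.    0.015 0.098] turn [ 0.001  0.    -0.001]
```

Emit:
carry_out:
  motion:
    - {"dx": 0, "dy": 0.015, "dz": 0.01, "rx": 0, "ry": 0, "rz": 0, "grip": -1}
    - {"dx": 0, "dy": 0.015, "dz": 0.04, "rx": 0, "ry": 0, "rz": 0, "grip": -1}
    - {"dx": 0, "dy": 0.015, "dz": 0.065, "rx": 0, "ry": 0, "rz": 0, "grip": -1}
    - {"dx": 0, "dy": 0.015, "dz": 0.085, "rx": 0, "ry": 0, "rz": 0, "grip": -1}
    - {"dx": 0, "dy": 0.015, "dz": 0.098, "rx": 0, "ry": 0, "rz": 0, "grip": -1}

```text
time_s: 28.0
tool_pos: [0.4703, 0.3872, 0.0801]
eef_rot: [[-0.959, -0.283, -0.001], [-0.283, 0.959, -0.001], [0.002, -0.001, -1.0]]
force: [0.2, -0.3, 1.3]
gripper_width: 0.0005
finger_force: 0.3
```

Emit:
carry_out:
  motion:
    - {"dx": 0, "dy": -0.004, "dz": 0, "rx": 0, "ry": 0, "rz": 0, "grip": -1}
    - {"dx": 0, "dy": -0.008, "dz": 0, "rx": 0, "ry": 0, "rz": 0, "grip": -1}
    - {"dx": 0, "dy": -0.011, "dz": 0, "rx": 0, "ry": 0, "rz": 0, "grip": -1}
    - {"dx": 0, "dy": -0.013, "dz": 0, "rx": 0, "ry": 0, "rz": 0, "grip": -1}
    - {"dx": 0, "dy": -0.013, "dz": 0, "rx": 0, "ry": 0, "rz": 0, "grip": -1}

```text
time_s: 28.5
tool_pos: [0.473, 0.3806, 0.083]
eef_rot: [[-0.959, -0.283, 0.001], [-0.283, 0.959, 0.009], [-0.003, 0.008, -1.0]]
force: [-14.1, 20.4, -6.4]
gripper_width: 0.0003
finger_force: 11.2
```

Emit:
carry_out:
  motion:
    - {"dx": 0, "dy": -0.001, "dz": 0, "rx": 0, "ry": 0, "rz": 0, "grip": -1}
    - {"dx": 0, "dy": -0.002, "dz": 0, "rx": 0, "ry": 0, "rz": 0, "grip": -1}
    - {"dx": 0, "dy": -0.002, "dz": 0, "rx": 0, "ry": 0, "rz": 0, "grip": -1}

```text
time_s: 28.8
tool_pos: [0.4732, 0.3804, 0.0833]
eef_rot: [[-0.959, -0.284, 0.001], [-0.284, 0.959, 0.011], [-0.004, 0.01, -1.0]]
force: [-19.6, 26.9, -5.8]
gripper_width: 0.0005
finger_force: 14.7
```

Run:
```python
from h import *
print("tub-local tcp",tl().round(4),r.get_state()["force"].round(1))
```

```text
tub-local tcp [-0.0044  0.1658  0.0833] [-19.6  26.9  -5.8]
```

Emit:
carry_out:
  motion:
    - {"dx": 0, "dy": 0.016, "dz": 0, "rx": 0, "ry": 0, "rz": 0, "grip": -1}
    - {"dx": 0, "dy": 0.016, "dz": -0.05, "rx": 0, "ry": 0, "rz": 0, "grip": -1}
    - {"dx": 0, "dy": 0.016, "dz": -0.1, "rx": 0, "ry": 0, "rz": 0, "grip": -1}
    - {"dx": 0, "dy": 0.0, "dz": -0.15, "rx": 0, "ry": 0, "rz": 0, "grip": -1}
    - {"dx": 0, "dy": -0.05, "dz": -0.2, "rx": 0, "ry": 0, "rz": 0, "grip": -1}

```text
time_s: 29.3
tool_pos: [0.485, 0.3419, 0.2702]
eef_rot: [[-0.958, -0.285, 0.004], [-0.285, 0.958, 0.003], [-0.004, 0.002, -1.0]]
force: [1.0, 1.1, 0.6]
gripper_width: 0.0006
finger_force: 0.0
```

Emit:
carry_out:
  motion:
    - {"dx": 0, "dy": -0.05, "dz": -0.03, "rx": 0, "ry": 0, "rz": 0, "grip": -1}
    - {"dx": -0.03, "dy": -0.1, "dz": -0.06, "rx": 0, "ry": 0, "rz": 0, "grip": -1}
    - {"dx": -0.06, "dy": -0.14, "dz": -0.09, "rx": 0, "ry": 0, "rz": 0, "grip": -1}
    - {"dx": -0.09, "dy": -0.16, "dz": -0.1, "rx": 0, "ry": 0, "rz": 0, "grip": -1}
    - {"dx": -0.1, "dy": -0.17, "dz": -0.1, "rx": 0, "ry": 0, "rz": 0, "grip": -1}

```text
time_s: 29.8
tool_pos: [0.6308, 0.2036, 0.3698]
eef_rot: [[-0.96, -0.281, 0.005], [-0.281, 0.96, 0.002], [-0.005, 0.0, -1.0]]
force: [0.6, -0.6, 0.4]
gripper_width: 0.0004
finger_force: 0.0
```

Run:
```python
from h import *
w=wcam(); b=imaging.read_camera("side")
wc=cv2.resize(w["frame"],(480,300)); bc=cv2.resize(b["frame"][140:330,140:440],(474,300),interpolation=2)
big=cv2.resize(b["frame"][190:330,160:320],(686,600)); 
cv2.imwrite("pics/f1.png",np.hstack([cv2.resize(b["frame"][140:330,140:400],(500,365),interpolation=2),cv2.resize(w["frame"],(300,188)) if 0 else cv2.resize(w["frame"][0:400,160:480],(292,365))])[:,:,::-1])
for q in("clip_front_left_edge","clip_left_edge"): print(q,[(round(m["p"],2),np.round(m["uv"]).tolist(),) for m in nets.landmark_of(b,q)][:3])
for n,X in dict(fl=T(-.086,.07,.068),fr=T(-.086,-.07,.068),l=T(-.005,.141,.068)).items(): print(n,proj(b,X).round())
print([(m["p"],at_z(b,m["uv"],.03).round(3)) for m in nets.landmark_of(b,"gate_end")],r.get_state()["time_s"])
```

```text
clip_front_left_edge [(0.7, [369.0, 196.0]), (0.64, [264.0, 282.0])]
clip_left_edge [(0.72, [212.0, 296.0]), (0.67, [370.0, 199.0])]
fl [263. 284.]
fr [291. 250.]
l [214. 294.]
[(0.78, array([ 0.587, -0.133,  0.03 ]))] 30.05
```

View pics/f1.png

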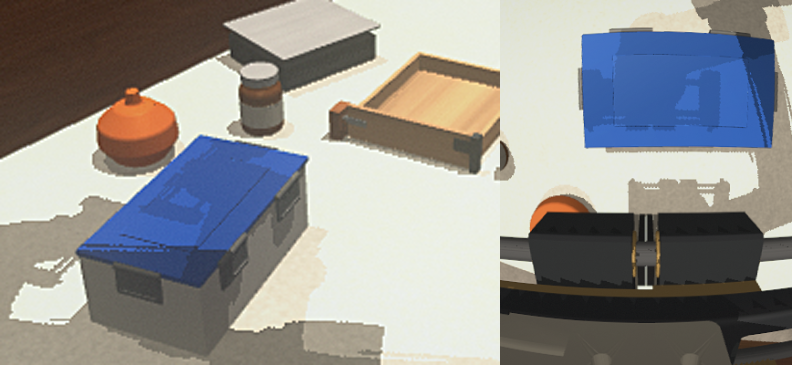

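The lid is shut, all flaps hang flat against the walls (side crop (140,285), (235,252), (288,195); the wrist view shows only thin side edges), the gate is home at its post, the bin is empty, and the jar and squash are in place.

```bash
python3 -c "
from workcell import r; print(r.sign_off())"
```

```text
the job is handed in; nothing more can be done
None
```

I laid both cheeses flat in the tub, snapped the emptied bin's gate into its catch, shut the lid and then folded all four clips down; the jar and squash were left alone, and I handed the job in at about 30 s (no verdict was returned).

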